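# Set the rocking light plate to its line and shim the short leg

### The job

Push the light plate to the right until its right edge lies along the scribed line on the steel strip. Then stop it rocking: slide shims lying flat, one by one, nose first, in under the near left leg that has lost its foot until the gap is filled (any left over may stay where they are), and press down on the corner above that leg to prove that it no longer rocks. Last, set the dish of seeds down in the middle of the white window; leave the other things on the desk alone.

Things in the scene. Friction and masses are not known exactly. Their poses are not given: they have to be found in the camera images.
- light_plate: low backlit viewing plate: grey housing 140 (its x, away from the robot) x 150 mm (y, left), 37 to 55 mm above the desk, on four 24 mm square legs at x +-50, y +-55; three stand on levelling feet with black rubber pads, the near left one has lost its foot. A lighter box 40 x 42 x 18 mm stands on its far right corner. Loose, 0.85 kg, slides at 3 to 6 N. Origin: below its middle at desk height
- edge_near (a point): near end of the light plate's right edge, at its underside (37 mm above the desk)
- edge_far (a point): far end of the light plate's right edge, 140 mm from edge_near
- bare_leg (a point): middle of the underside of the leg without foot (near left), 21 mm above the desk; axes as the plate's. 20 mm of shims fill the gap (the 1 mm left counts as no rocking). Slide each shim in from the near side along the plate's x until its square's middle is below this point; its tab then sticks out from under the near edge, which is 20 mm from here
- corner_top (a point): point on the housing's top face straight above the bare leg, 55 mm above the desk: press here. The far right side is the heavy one: the plate stays level on its three feet until this corner is pressed with about 2 to 4 N; unshimmed, it then dips
- window (a point): middle of the white window (82 mm square, flush) in the light plate's top face, 55 mm above the desk, at x -12, y +16 mm from its middle. A fixed monitor screen hangs behind the plate, 170 mm above the desk and higher, its near face at x = 0.63 to 0.70 m from y = 0.07 m leftwards: keep gripper and wrist on its near side
- line_strip: thin steel strip 190 x 20 mm, flat on the desk, with one dark line scribed along its middle. Origin: middle of the line; x runs along the line (roughly away from the robot), y points left, towards the light plate. There is no stop at the line
- dish: closed clear dish of seeds, 61 mm across, 14 mm high, about 50 g, standing beyond the shims on the right of the desk. Origin: centre of its underside. A closed laptop 26 mm high (fixed, corners near x, y = 0.43, 0.19; 0.56, -0.01; 0.29, -0.19; 0.16, 0.01 m) lies between here and the light plate: carry things over it
- shim_a: thin shim, 5 mm thick, about 35 g: 44 mm square with a tab 20 wide, 40 long behind it (84 long in all), dark steel; the edge away from the tab is tapered to a thin nose over 8 mm; both faces alike. Origin: middle of the square at half thickness; x points from the tab (pinch it across its width some 45 mm behind the origin) to the nose, z up. May be absent
- shim_b: thin shim, 5 mm thick, about 35 g: 44 mm square with a tab 20 wide, 40 long behind it (84 long in all), dark steel; the edge away from the tab is tapered to a thin nose over 8 mm; both faces alike. Origin: middle of the square at half thickness; x points from the tab (pinch it across its width some 45 mm behind the origin) to the nose, z up. May be absent
- shim_c: thin shim, 5 mm thick, about 35 g: 44 mm square with a tab 20 wide, 40 long behind it (84 long in all), dark steel; the edge away from the tab is tapered to a thin nose over 8 mm; both faces alike. Origin: middle of the square at half thickness; x points from the tab (pinch it across its width some 45 mm behind the origin) to the nose, z up. May be absent
- shim_d: thin shim, 5 mm thick, about 35 g: 44 mm square with a tab 20 wide, 40 long behind it (84 long in all), dark steel; the edge away from the tab is tapered to a thin nose over 8 mm; both faces alike. Origin: middle of the square at half thickness; x points from the tab (pinch it across its width some 45 mm behind the origin) to the nose, z up. May be absent
- thick: thick shim, 10 mm thick, about 70 g: 44 mm square with a tab 20 wide, 40 long behind it (84 long in all), dark steel; the edge away from the tab is tapered to a thin nose over 8 mm; both faces alike. Origin: middle of the square at half thickness; x points from the tab (pinch it across its width some 45 mm behind the origin) to the nose, z up. May be absent
- eraser: eraser in a sleeve, 21 x 46 x 12 mm, left of the light plate; leave alone
- tally: hand tally counter, 83 x 52 x 26 mm, behind the closed laptop; leave alone
- pen: white pen, 145 mm long, near the right side of the desk; leave alone

How it is judged:
By the outcome, as a careful person would: the job done as asked, in the order asked, and still so for the second after the job is handed in, with the robot touching nothing.
Of shim_a, shim_b, shim_c, shim_d, thick only 4 to 5 are there at a start; the rules pass over those that are not, and their reading is None.
At some moment in a run one of dish may be knocked a few centimetres aside while the robot is not near it.
Once in a run the grip may slacken for a moment while it holds something.
It also fails if it takes over 210 s, if anything falls off the work surface, if the arm or the gripper's body presses on something with over 40 N, if the wrist force passes 120 N, or if a joint passes its speed limit or range.

### The arm

A 6-joint arm with a two-finger parallel gripper is mounted at the origin on a cart in front of the work surface, level with it; the furniture and walls round the work are solid. World frame = base frame: x ahead of the robot, y to its left, z up, the work surface at z = 0. Lengths are in m, angles in degrees, forces in N, time in s.
With the tool pointing down it reaches from about 0.375 to 0.825 m from the base axis. Payload 5.5 kg.
Tool frame: the origin (TCP) lies midway between the tips of the shut fingers; the grasp point (between the pads) lies 19 mm behind it; z points along the fingers, y is the line along which they close (so a half turn about z gives the same grasp; the last joint's range is limited). The gripper opens to 85 mm and grips with 20 to 120 N. Pads are 22 mm wide; open, the fingers measure 114 mm over their backs; the gripper's body (76 mm by 85 mm) begins 54 mm behind the grasp point. The pads swing forward as they close: fully open they stand 13 mm farther back than shut.
Start: joints at [-74.313, 17.962, -2.699, 69.339, 0, 90], TCP at [0.162, -0.578, 0.231] pointing down, gripper open.
Joint ranges: [-152.73, 152.73], [-39.44, 99.34], [-58.76, 71.6], [-118.89, 123.64], [-81.53, 83.1], [-180, 180]. Speed limits (degrees/s): [136.94, 136.94, 172.46, 180, 180, 180].

### API

Orientations are given as a 3x3 rotation matrix whose columns are the frame's x, y, z axes.
In Python, from cell import arm gives the robot as it stands.
- The arm moves only by the tool nudge_tcp, called after "Call:" as a command line: name --pt "numbers of a row" for each row, then --argument value for the rest. Schema: {"type":"object","properties":{"plan":{"type":"array","items":{"type":"array","items":{"type":"number"},"minItems":7,"maxItems":7},"minItems":1,"maxItems":20},"squeeze":{"type":"number"},"only":{"type":"string"},"quiet":{"type":"boolean"},"lines":{"type":"string"}},"required":["plan"],"additionalProperties":false}. plan is a list of rows, 1 to 20 of them, each of 7 numbers: dx, dy, dz in m, then a rotation vector rx, ry, rz in degrees, then the finger opening in m; each row shifts and turns the commanded pose from where the row before left it, along the tool's axes as they then stand; what a row does not reach is not made up. A row lasts 1/12 s, in which the tool goes at most 0.0417 m and 7.16 degrees, less where a joint would pass 70% of its speed; a pose out of reach is approached as far as the arm can. The fingers move at their own pace and stop on an object; squeeze is the grip in N (left out, the last holds). Time passes only in rows, so rows that do not move let the fingers close. The tool returns the time, the measured TCP pose, the force, the opening and the grip force at its end. only (a regular expression) keeps the lines of the reply that match it, lines (a string "A,B") keeps lines A to B, and quiet returns only ok. Input that does not fit is refused with a message, and nothing moves.
- arm.state(): the state, without advancing time (a new reading comes with each control period).
- arm.camera(name): name is "scene" or "top" or "wrist"; returns (picture, depth): 480x640x3 uint8, red, green, blue; 480x640 float32, m along the optical axis (not along the pixel's ray), 0 where there is no reading.
- arm.get_calibration(name): a dict with "K" (3x3 intrinsics, pixels), "extrinsics" (4x4, takes a point from world to camera coordinates). Camera axes: x right, y down, z forward; pixel columns grow to the right and rows downward; lengths in m; the calibration is good to about 2 mm. A picture is of the moment at which its call begins: read the wrist's pose just before it. get_calibration takes no time and is no camera call; for the wrist camera it gives the pose at the moment of the call.
- arm.job_done(): hands the job in; it is judged then, once.
The state is a dict: "clock": time; "joint_positions": joint angles; "joint_vel": joint speeds; "effort": joint torques, N m; "ee_pos": TCP position; "tool_rot": TCP orientation; "force": force on the tool from outside, world axes, zero at the start; "torque": the same for the moment, N m; "opening": finger opening in m; "grip_force": force on a finger pad.
Only numpy, scipy, OpenCV 4.12 (cv2) and the standard library are available. Lean on these libraries where they do the work, as an engineer would, in place of code of your own. Each camera call takes 0.05 s, during which the arm holds its last target. There are 200 camera calls.

## Working session

There is one attempt and no reset: what is moved stays moved. The work goes in short steps, Python scripts to look and compute and a tool call to move; the robot and the scene stay as the last step left them, time stands still between calls to the robot, and variables do not carry over. Pictures are saved under pics/ and viewed, at most 14 in all, crops included, and the job is handed in when it is done.

```bash
ls; mkdir -p pics
```

Run:
```python
from cell import arm
import cv2
for n in("scene","top"):
    p,d=arm.camera(n); cv2.imwrite(f"pics/{n}0.png",p[:,:,::-1])
    import numpy as np; np.savez(f"{n}0.npz",p=p,d=d)
    c=arm.get_calibration(n); print(n,c["K"],c["extrinsics"])
print(arm.state())
```

```text
cell.py
pics
scene [[509.88255869   0.         319.6998714 ]
 [  0.         509.88255869 231.30558995]
 [  0.           0.           1.        ]] [[ 0.7331632  -0.67956806  0.02567043 -0.42198035]
 [-0.32511552 -0.38341099 -0.86446279  0.24391456]
 [ 0.59730363  0.62544645 -0.50204095  1.36647444]
 [ 0.          0.          0.          1.        ]]
top [[481.8856611    0.         311.99017099]
 [  0.         481.8856611  243.76921771]
 [  0.           0.           1.        ]] [[-0.00341142 -0.99998153 -0.00503078 -0.01917721]
 [-0.97684896  0.00440853 -0.2138847   0.56888622]
 [ 0.21390293  0.00418466 -0.97684596  1.17835553]
 [ 0.          0.          0.          1.        ]]
{'clock': 0.1, 'joint_positions': array([-7.43108507e+01,  1.80010925e+01, -2.74649143e+00,  6.93400100e+01,
       -2.85753640e-03,  9.00006863e+01]), 'joint_vel': array([-0.02518225, -0.03491998,  0.12555814, -0.02499274,  0.07713105,
       -0.04890102]), 'effort': array([-1.26343155e-03, -5.40768135e+01,  3.40541732e+01,  1.11600431e-02,
       -2.60825100e-04, -4.54903869e-06]), 'ee_pos': array([ 0.16209885, -0.57716556,  0.23052617]), 'tool_rot': array([[ 9.62746193e-01,  2.70406278e-01, -4.61430738e-04],
       [ 2.70406667e-01, -9.62745090e-01,  1.45835558e-03],
       [-4.98916732e-05, -1.52880023e-03, -9.99998830e-01]]), 'force': array([-0.40091087,  0.79320141,  0.66625304]), 'torque': array([ 0.00249502, -0.01557661, -0.03901607]), 'grip_force': 0.0, 'opening': 0.08542437349251267}
```
View pics/top0.png

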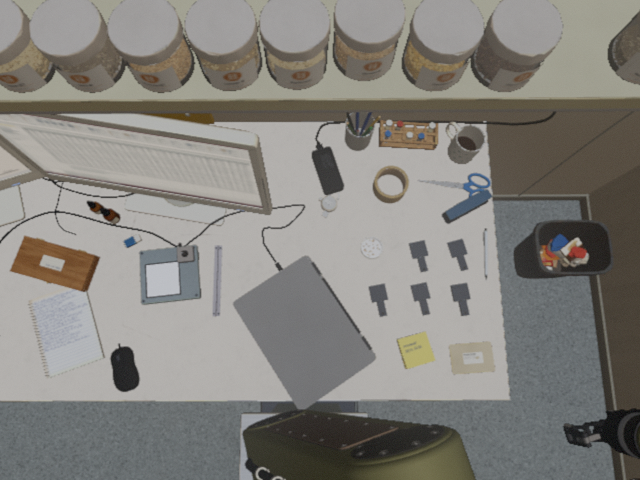

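View pics/scene0.png

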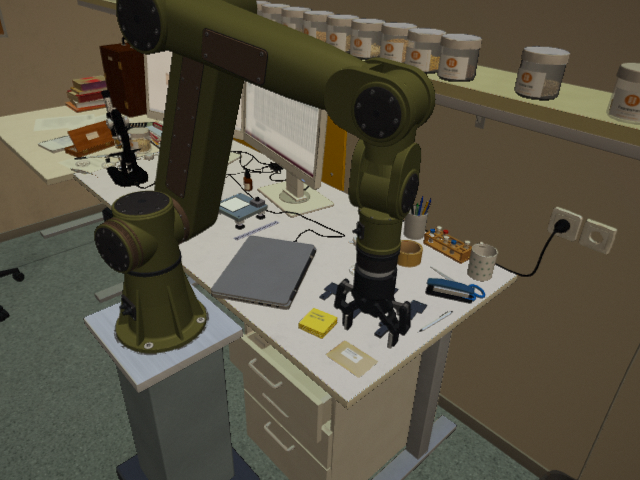

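The top view shows the light plate at (170,275), the strip at (217,280), the dish at (371,247) and five shims at (418,250), (457,250), (378,295), (421,295) and (460,295), with their tabs towards the robot. The scene view confirms the layout. The top camera resolves about 2.4 mm/px, so next I'll get rough positions and the wrist camera's mounting.

Create h.py:
```python
import numpy as np, cv2
from cell import arm
def ray(c,uv,z):
    "pixels -> world points on the plane at height z"
    K=c["K"];E=c["extrinsics"];R=E[:3,:3];o=-R.T@E[:3,3]
    uv=np.atleast_2d(np.asarray(uv,float))
    d=(R.T@np.linalg.inv(K)@np.c_[uv,np.ones(len(uv))].T).T
    return o+d*((z-o[2])/d[:,2])[:,None]
def proj(c,P):
    q=(c["extrinsics"][:3,:3]@np.atleast_2d(P).T).T+c["extrinsics"][:3,3]
    q=q@c["K"].T
    return q[:,:2]/q[:,2:]
def cloud(c,d):
    v,u=np.mgrid[:480,:640];K=c["K"];E=c["extrinsics"]
    q=np.stack([(u-K[0,2])/K[0,0]*d,(v-K[1,2])/K[1,1]*d,d],-1)
    return (q-E[:3,3])@E[:3,:3]
def shot(name,fn):
    c=arm.get_calibration(name);p,d=arm.camera(name)
    cv2.imwrite(f"pics/{fn}.png",p[:,:,::-1]);np.savez(f"{fn}.npz",p=p,d=d,K=c["K"],extrinsics=c["extrinsics"])
    return c,p,d
def tool(dw):
    "world shift -> tool axes"
    return arm.state()["tool_rot"].T@np.asarray(dw,float)
```

Run:
```python
from h import *
np.set_printoptions(precision=4,suppress=True)
c=arm.get_calibration("top");f=np.load("top0.npz");p,d=f["p"],f["d"]
for n,uv,z in [("plate",(170,275),.055),("strip top",(219,247),0),("strip bot",(216,315),0),("dish",(371,247),.014)]: print(n,ray(c,uv,z))
W=cloud(c,d)
print("desk z",np.median(W[330:370,150:220,2]))
g=p.max(2)
m=((g<110)).astype(np.uint8);m[:235]=0;m[320:]=0;m[:,:360]=0;m[:,475:]=0
n,l,s,ce=cv2.connectedComponentsWithStats(m)
for i in range(1,n):
    if s[i,4]<80: continue
    v,u=np.nonzero(l==i);P=ray(c,np.c_[u,v],.004)[:,:2]
    r=cv2.minAreaRect((P*1000).astype(np.float32))
    print(ce[i],s[i,4],P.mean(0),r,"z",np.median(W[...,2][l==i]),np.percentile(W[...,2][l==i],[20,80]))
w=arm.get_calibration("wrist");s=arm.state();E=w["extrinsics"];o=-E[:3,:3].T@E[:3,3]
print("cam in tool",s["tool_rot"].T@(o-s["ee_pos"]));print("R tool->cam",E[:3,:3]@s["tool_rot"],w["K"])
```

```text
plate [[0.4902 0.3416 0.055 ]]
strip top [[0.5745 0.2302 0.    ]]
strip bot [[0.3923 0.2311 0.    ]]
dish [[ 0.5697 -0.1786  0.014 ]]
desk z -0.0011047241078031775
[458.3273 252.2643] 333 [ 0.5564 -0.4134] ((549.009765625, -414.55133056640625), (80.58842468261719, 41.51597213745117), 14.270952224731445) z 0.00304618491511609 [0.0008 0.0056]
[419.1982 253.4024] 328 [ 0.5537 -0.3084] ((546.1793212890625, -309.7895812988281), (80.21497344970703, 41.86775207519531), 12.002886772155762) z 0.0032364688101110383 [0.0013 0.0053]
[421.0115 295.9026] 349 [ 0.4398 -0.3074] ((432.2516174316406, -308.8899841308594), (80.45476531982422, 41.31361389160156), 11.386369705200195) z 0.0032151721992319414 [0.0014 0.0057]
[378.6398 297.17  ] 347 [ 0.4369 -0.1959] ((429.4773864746094, -196.98731994628906), (80.10980224609375, 41.02937698364258), 9.67308235168457) z 0.003327333144849831 [0.0015 0.0057]
[460.8042 296.6561] 378 [ 0.4374 -0.4117] ((430.2967834472656, -412.5546875), (81.17430114746094, 43.77422332763672), 7.637338638305664) z 0.008713071166767509 [0.0064 0.0106]
cam in tool [ 0.0761 -0.0011 -0.1429]
R tool->cam [[-0.0003  1.     -0.0003]
 [-0.9554 -0.0004 -0.2952]
 [-0.2952  0.0002  0.9554]] [[334.3321   0.     322.7577]
 [  0.     334.3321 236.1702]
 [  0.       0.       1.    ]]
```

Call:
nudge_tcp --pt "0 0 0 0 0 5.23 0.085" --pt "0 0 0 0 0 5.23 0.085" --pt "0 0 0 0 0 5.23 0.085" --pt "0.028 -0.023 0 0 0 0 0.085" --pt "0.028 -0.023 0 0 0 0 0.085" --pt "0.028 -0.023 0 0 0 0 0.085" --pt "0.028 -0.023 0 0 0 0 0.085" --pt "0.028 -0.023 0 0 0 0 0.085" --pt "0.028 -0.023 0 0 0 0 0.085" --pt "0.028 -0.023 0 0 0 0 0.085" --pt "0.028 -0.023 0 0 0 0 0.085" --pt "0.028 -0.023 0 0 0 0 0.085" --pt "0.028 -0.023 0 0 0 0 0.085" --pt "0.028 -0.023 0 0 0 0 0.085" --pt "0.028 -0.023 0 0 0 0 0.085" --pt "0 0 0 0 0 0 0.085" --pt "0 0 0 0 0 0 0.085" --pt "0 0 0 0 0 0 0.085"

```text
clock: 1.6
ee_pos: [0.4978, -0.3016, 0.2308]
tool_rot: [[1.0, 0.001, -0.001], [0.001, -1.0, 0.0], [-0.001, -0.0, -1.0]]
force: [0.2, -0.7, 0.4]
opening: 0.0846
grip_force: 0.0
```

Run:
```python
from h import *
shot("wrist","w1")
```

```text
(no output)
```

View pics/w1.png

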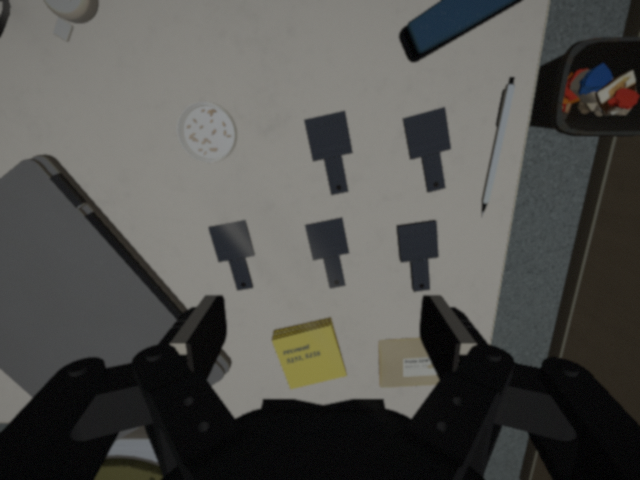

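The wrist view shows the five shims with squares near (330,135), (428,130), (232,240), (327,240) and (418,240), and the dish at (208,132). I'll fit the shim poses from this picture while moving to the plate.

Add to h.py:
```python
def shims(c,p,thr=75,zs=(.005,),roi=(0,0,640,480)):
    "dark blobs of shim size: square middle (x,y) and heading (deg) of the nose"
    m=(p.max(2)<thr).astype(np.uint8);x0,y0,x1,y1=roi
    k=np.zeros_like(m);k[y0:y1,x0:x1]=1;m*=k
    n,l,s,ce=cv2.connectedComponentsWithStats(m);out=[]
    for i in range(1,n):
        v,u=np.nonzero(l==i)
        if s[i,4]<400: continue
        P=ray(c,np.c_[u,v],zs[0])[:,:2]
        r=cv2.minAreaRect((P*1000).astype(np.float32));L,S=max(r[1]),min(r[1])
        if not(70<L<95 and 36<S<52): continue
        b=cv2.boxPoints(r)/1000;e=b[1]-b[0] if np.linalg.norm(b[1]-b[0])>np.linalg.norm(b[2]-b[1]) else b[2]-b[1]
        e/=np.linalg.norm(e);C=b.mean(0)
        if (P.mean(0)-C)@e<0: e=-e
        nose=C+e*L/2000
        out.append((tuple(ce[i].round()),nose-e*.022,np.degrees(np.arctan2(e[1],e[0])),L,S,len(u)))
    return out
```

Run:
```python
from h import *
np.set_printoptions(precision=4,suppress=True)
f=np.load("w1.npz");c=f
for z in (.005,.010):
  for o in shims(c,f["p"],zs=(z,),roi=(180,90,470,296)): print(z,*o)
print(cloud(c,f["d"])[240,[232,327,418],2], cloud(c,f["d"])[[135,130],[330,428],2])
```

```text
0.005 (np.float64(428.0), np.float64(144.0)) [ 0.5718 -0.41  ] 14.707801 82.4703598022461 43.537601470947266 2412
0.005 (np.float64(330.0), np.float64(146.0)) [ 0.5692 -0.3061] 11.883882 82.4041976928711 42.53061294555664 2318
0.005 (np.float64(329.0), np.float64(247.0)) [ 0.4557 -0.3052] 11.507606 82.57882690429688 41.98057174682617 1744
0.005 (np.float64(234.0), np.float64(251.0)) [ 0.4524 -0.1944] 10.325362 82.33653259277344 43.0299072265625 1648
0.005 (np.float64(418.0), np.float64(250.0)) [ 0.4539 -0.4098] 8.514138 85.64445495605469 44.81435012817383 1965
0.01 (np.float64(428.0), np.float64(144.0)) [ 0.5716 -0.4086] 14.707859 81.35189056396484 42.947139739990234 2412
0.01 (np.float64(330.0), np.float64(146.0)) [ 0.569  -0.3061] 11.883887 81.28659057617188 41.95381164550781 2318
0.01 (np.float64(329.0), np.float64(247.0)) [ 0.457  -0.3052] 11.507631 81.45882415771484 41.41122055053711 1744
0.01 (np.float64(234.0), np.float64(251.0)) [ 0.4538 -0.1958] 10.325348 81.21985626220703 42.446311950683594 1648
0.01 (np.float64(418.0), np.float64(250.0)) [ 0.4553 -0.4084] 8.514133 84.48290252685547 44.20656967163086 1965
[0.0055 0.0052 0.0094] [0.0055 0.0058]
```

Call:
nudge_tcp --pt "-0.0025 -0.0395 0 0 0 0 0.085" --pt "-0.0025 -0.0395 0 0 0 0 0.085" --pt "-0.0025 -0.0395 0 0 0 0 0.085" --pt "-0.0025 -0.0395 0 0 0 0 0.085" --pt "-0.0025 -0.0395 0 0 0 0 0.085" --pt "-0.0025 -0.0395 0 0 0 0 0.085" --pt "-0.0025 -0.0395 0 0 0 0 0.085" --pt "-0.0025 -0.0395 0 0 0 0 0.085" --pt "-0.0025 -0.0395 0 0 0 0 0.085" --pt "-0.0025 -0.0395 0 0 0 0 0.085" --pt "-0.0025 -0.0395 0 0 0 0 0.085" --pt "-0.0025 -0.0395 0 0 0 0 0.085" --pt "-0.0025 -0.0395 0 0 0 0 0.085" --pt "-0.0025 -0.0395 0 0 0 0 0.085" --pt "-0.0025 -0.0395 0 0 0 0 0.085" --pt "0 0 0 0 0 0 0" --pt "0 0 0 0 0 0 0" --pt "0 0 0 0 0 0 0"

```text
clock: 3.15
ee_pos: [0.4524, 0.1357, 0.2481]
tool_rot: [[0.98, 0.197, -0.028], [0.199, -0.972, 0.129], [-0.002, -0.132, -0.991]]
force: [-0.5, 0.4, -0.1]
opening: 0.0514
grip_force: 0.0
```

Run:
```python
from h import *
shot("wrist","w2")
```

```text
(no output)
```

View pics/w2.png

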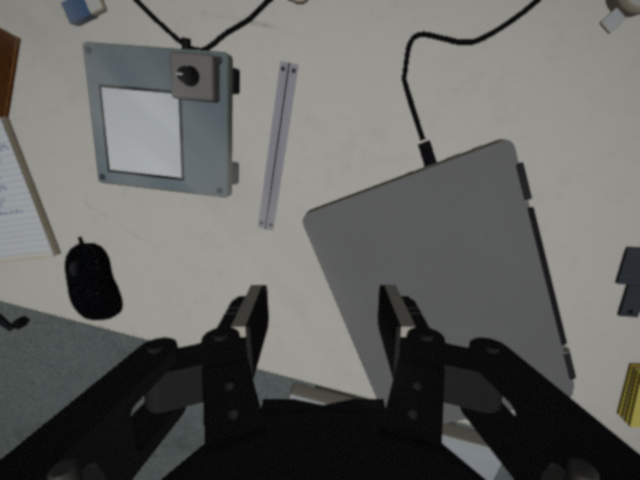

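The tool fell behind on that fast sweep and tilted, so I'll use smaller rows from here. The picture shows the plate's top-face corners near (84,43) and (231,195), and the strip line running (289,65) to (266,228). Next I'll restore the orientation above the plate.

Add to h.py:
```python
from scipy.spatial.transform import Rotation as Ro
def goal(pos,yaw=0.):
    "shift (tool axes) and rotvec (deg, tool) to a tool-down pose, tool x at yaw (deg, world)"
    a=np.radians(yaw);G=np.array([[np.cos(a),np.sin(a),0],[np.sin(a),-np.cos(a),0],[0,0,-1]])
    s=arm.state();R=s["tool_rot"]
    print("shift",(R.T@(np.asarray(pos)-s["ee_pos"])).round(4),"after-turn shift",(G.T@(np.asarray(pos)-s["ee_pos"])).round(4),"rot",np.degrees(Ro.from_matrix(R.T@G).as_rotvec()).round(2))
```

Run:
```python
from h import *
goal([.45,.31,.21],0)
```

```text
shift [ 0.0324 -0.1648  0.0602] after-turn shift [-0.0023 -0.1743  0.0381] rot [-7.54  0.87 11.44]
```

Call:
nudge_tcp --pt "0 0 0 -2.51 0.29 3.82 0" --pt "0 0 0 -2.51 0.29 3.82 0" --pt "0 0 0 -2.51 0.29 3.82 0" --pt "0 -0.022 0.005 0 0 0 0" --pt "0 -0.022 0.005 0 0 0 0" --pt "0 -0.022 0.005 0 0 0 0" --pt "0 -0.022 0.005 0 0 0 0" --pt "0 -0.022 0.005 0 0 0 0" --pt "0 -0.022 0.005 0 0 0 0" --pt "0 -0.022 0.005 0 0 0 0" --pt "0 -0.022 0.005 0 0 0 0" --pt "0 0 0 0 0 0 0" --pt "0 0 0 0 0 0 0" --pt "0 0 0 0 0 0 0"

```text
clock: 4.37
ee_pos: [0.4497, 0.1503, 0.2265]
tool_rot: [[0.976, 0.216, -0.037], [0.22, -0.965, 0.141], [-0.005, -0.146, -0.989]]
force: [0.0, 0.4, 0.2]
opening: -0.0001
grip_force: 0.0
```

Run:
```python
from h import *
shot("wrist","w3")
goal([.45,.31,.21],0)
```

```text
shift [ 0.0354 -0.1518  0.0389] after-turn shift [ 0.0002 -0.1598  0.0165] rot [-8.33  1.24 12.62]
```

View pics/w3.png

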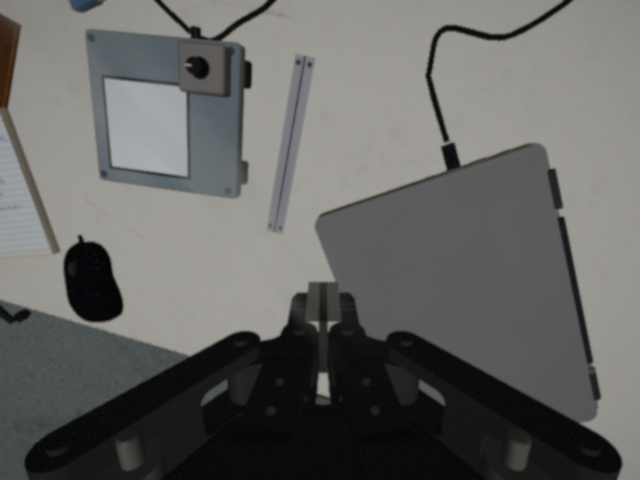

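The pose barely changed because joint 6 is at its limit for this yaw. I'll turn the tool half round (camera on the near side), which suits both pick and insertion.

Call:
nudge_tcp --pt "0 0 0 0 0 -7 0" --pt "0 0 0 0 0 -7 0" --pt "0 0 0 0 0 -7 0" --pt "0 0 0 0 0 -7 0" --pt "0 0 0 0 0 -7 0" --pt "0 0 0 0 0 -7 0" --pt "0 0 0 0 0 -7 0" --pt "0 0 0 0 0 -7 0" --pt "0 0 0 0 0 -7 0" --pt "0 0 0 0 0 -7 0" --pt "0 0 0 0 0 -7 0" --pt "0 0 0 0 0 -7 0" --pt "0 0 0 0 0 -7 0" --pt "0 0 0 0 0 -7 0" --pt "0 0 0 0 0 -7 0" --pt "0 0 0 0 0 -7 0" --pt "0 0 0 0 0 -7 0" --pt "0 0 0 0 0 -7 0" --pt "0 0 0 0 0 -7 0" --pt "0 0 0 0 0 -7 0"

```text
clock: 6.08
ee_pos: [0.4499, 0.1498, 0.2266]
tool_rot: [[-0.889, 0.457, -0.037], [0.448, 0.883, 0.141], [0.097, 0.109, -0.989]]
force: [0.3, -0.9, -0.5]
opening: 0.0003
grip_force: 0.0
```

Run:
```python
from h import *
print(arm.state()["joint_positions"].round(1))
goal([.46,.31,.21],180)
c=np.load("w3.npz")
print(ray(c,[(88,31),(244,43),(238,196),(100,181)],.055),ray(c,[(303,60),(275,229)],0))
```

```text
[ 12.6   4.7 -20.2  65.4   8.4  39.6]
shift [0.0612 0.1442 0.0387] after-turn shift [-0.0101  0.1602  0.0166] rot [  7.48  -4.01 -27.01]
[[0.5563546  0.42327298 0.055     ]
 [0.57449826 0.27587233 0.055     ]
 [0.440144   0.26232969 0.055     ]
 [0.41879454 0.41126593 0.055     ]] [[0.57907607 0.23527442 0.        ]
 [0.396536   0.23231178 0.        ]]
```

Call:
nudge_tcp --pt "0 0 0 0 0 7 0" --pt "0 0 0 0 0 7 0" --pt "0 0 0 0 0 7 0" --pt "0 0 0 0 0 7 0" --pt "0 0 0 0 0 7 0" --pt "0 0 0 0 0 7 0" --pt "0 0 0 0 0 7 0" --pt "0 0 0 0 0 7 0" --pt "0 0 0 0 0 7 0" --pt "0 0 0 0 0 0 0"

```text
clock: 6.92
ee_pos: [0.4499, 0.1499, 0.2266]
tool_rot: [[0.013, 0.999, -0.037], [0.99, -0.007, 0.142], [0.141, -0.038, -0.989]]
force: [-0.0, 0.3, 0.6]
opening: 0.0005
grip_force: 0.0
```

Run:
```python
from h import *
goal([.49,.24,.24],90)
```

```text
shift [ 0.0916  0.0389 -0.002 ] after-turn shift [ 0.0901  0.0401 -0.0134] rot [-2.17 -8.13 -0.57]
```

Call:
nudge_tcp --pt "0 0 0 -1.08 -4.07 -0.28 0" --pt "0 0 0 -1.09 -4.07 -0.28 0" --pt "0.0225 0.01 -0.0033 0 0 0 0" --pt "0.0225 0.01 -0.0033 0 0 0 0" --pt "0.0225 0.01 -0.0033 0 0 0 0" --pt "0.0225 0.01 -0.0033 0 0 0 0" --pt "0 0 0 0 0 0 0" --pt "0 0 0 0 0 0 0" --pt "0 0 0 0 0 0 0"

```text
clock: 7.67
ee_pos: [0.489, 0.2398, 0.2393]
tool_rot: [[-0.005, 1.0, -0.001], [1.0, 0.005, -0.001], [-0.001, -0.001, -1.0]]
force: [0.7, -0.2, 0.4]
opening: 0.0
grip_force: 0.0
```

Run:
```python
from h import *
shot("wrist","w4")
```

```text
(no output)
```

View pics/w4.png

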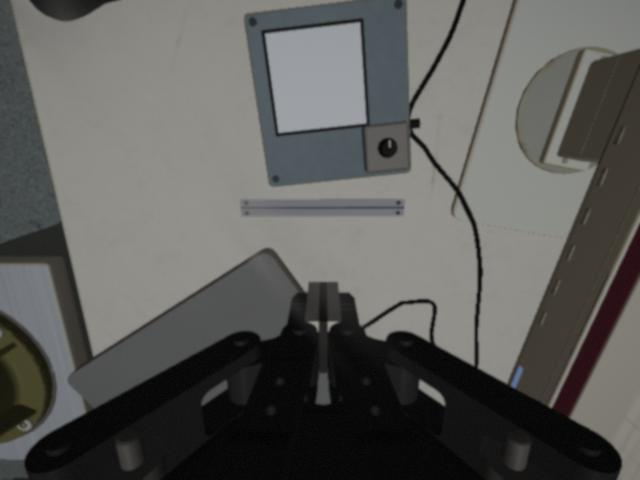

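In this view up is left and right is away from the robot. The plate's right edge runs (270,186) to (409,172), and the line is near row 208 from column 243 to 405. I'll fit both lines to sub-pixel.

Add to h.py:
```python
def fitline(P):
    vx,vy,x,y=cv2.fitLine(P[:,:2].astype(np.float32)*1000,cv2.DIST_HUBER,0,.01,.01).ravel()
    if vx<0: vx,vy=-vx,-vy
    return np.array([x,y])/1000,np.array([vx,vy])
def edge(f,cols,rows,sgn,z):
    "steepest row-wise step (sgn +1: brighter downward) in each column -> line on height z"
    g=cv2.GaussianBlur(f["p"].mean(2).astype(np.float32),(3,3),0);q=[]
    for u in cols:
        d=sgn*np.diff(g[rows[0]:rows[1],u]);i=int(d.argmax())
        if 0<i<len(d)-1: a,b,c=d[i-1:i+2];i+=.5*(a-c)/(a-2*b+c)
        q.append((u,rows[0]+i+.5))
    return fitline(ray(f,q,z))
def darkline(f,cols,rows,z):
    g=f["p"].mean(2).astype(np.float32);q=[]
    for u in cols:
        d=-g[rows[0]:rows[1],u];i=int(d.argmax())
        if 0<i<len(d)-1: a,b,c=d[i-1:i+2];i+=.5*(a-c)/(a-2*b+c)
        q.append((u,rows[0]+i))
    return fitline(ray(f,q,z))
```

Run:
```python
from h import *
f=dict(np.load("w4.npz"))
p,v=edge(f,range(282,356),(170,195),1,.055)
q,w=darkline(f,range(252,396),(203,213),.001)
print("edge",p,np.degrees(np.arctan2(v[1],v[0])));print("line",q,np.degrees(np.arctan2(w[1],w[0])))
# near edge: transpose
ft=dict(f);g=f["p"].mean(2)
pts=[]
for r in range(30,170,3):
    d=-np.diff(g[r,235:285]);i=d.argmax();pts.append((235+i+.5,r))
a,b=fitline(ray(f,pts,.055));print("near",a,np.degrees(np.arctan2(b[1],b[0])))
n=np.array([-w[1],w[0]])
for s in(-.07,.07): print("gap at",s,(p+v*(s-(p[0]-.505)/v[0])-q)@n, p+v*(s-(p[0]-.505)/v[0]))
print(g[150:215,300].round()); W=cloud(f,f["d"]); print(W[100,[320,200],2],ray(f,[(250,14),(404,2)],.055))
```

```text
edge [0.4848327  0.27059647] 6.319566
line [0.4866334  0.23343638] 0.44657546
near [0.43503654 0.34051305] 87.92381
gap at -0.07 0.03208655 [0.43542534 0.26512477]
gap at 0.07 0.04641187 [0.57457465 0.2805351 ]
[ 88.  87.  88.  88.  87.  89.  88.  88.  88.  88.  87.  88.  86.  87.
  87.  86.  86.  86.  86.  87.  85.  87.  87.  89.  87.  87.  88.  88.
  87.  87.  87.  86.  89. 100. 119. 136. 144. 143. 143. 144. 144. 143.
 143. 144. 144. 144. 143. 143. 138. 129. 117. 113. 112. 110. 110. 107.
 100.  85.  86. 102. 109. 111. 112. 113. 115.]
[0.0549636 0.0015955] [[0.42648836 0.41237031 0.055     ]
 [0.55664951 0.42174877 0.055     ]]
```

Line heading is 0.4° and the plate's is 6.3°. The near end is 32 mm and the far end 46 mm short of the line. I'll push on the left side, beyond the middle, so the plate turns clockwise as it moves.

Call:
nudge_tcp --pt "0.024 0.0027 0 0 0 0 0" --pt "0.024 0.0027 0 0 0 0 0" --pt "0.024 0.0027 0 0 0 0 0" --pt "0.024 0.0027 0 0 0 0 0" --pt "0.024 0.0027 0 0 0 0 0" --pt "0.024 0.0027 0 0 0 0 0" --pt "0.024 0.0027 0 0 0 0 0" --pt "0.024 0.0027 0 0 0 0 0" --pt "0.024 0.0027 0 0 0 0 0" --pt "0 0 0.03 0 0 0 0" --pt "0 0 0.03 0 0 0 0" --pt "0 0 0.03 0 0 0 0" --pt "0 0 0.03 0 0 0 0" --pt "0 0 0.03 0 0 0 0" --pt "0 0 0.03 0 0 0 0" --pt "0 0 0.02 0 0 0 0" --pt "0 0 0.013 0 0 0 0" --pt "0 0 0 0 0 0 0" --pt "0 0 0 0 0 0 0"

```text
clock: 9.3
ee_pos: [0.5129, 0.4557, 0.0267]
tool_rot: [[-0.003, 1.0, -0.001], [1.0, 0.003, -0.001], [-0.001, -0.001, -1.0]]
force: [-0.0, -1.5, 0.5]
opening: 0.0002
grip_force: 0.0
```

Run:
```python
from h import *
shot("wrist","w5")
goal([.5135,.456,.026],90)
```

```text
shift [-0.0006 -0.0002  0.0019] after-turn shift [-0.0006 -0.0002  0.0019] rot [ 0.07 -0.05  0.19]
```

View pics/w5.png

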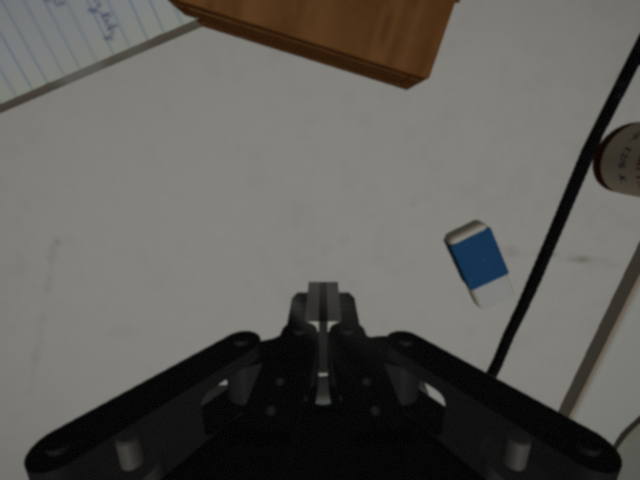

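Call:
nudge_tcp --pt "-0.005 0 0 0 0 0 0" --pt "-0.005 0 0 0 0 0 0" --pt "-0.005 0 0 0 0 0 0" --pt "-0.003 0 0 0 0 0 0" --pt "-0.003 0 0 0 0 0 0" --pt "-0.003 0 0 0 0 0 0" --pt "-0.003 0 0 0 0 0 0" --pt "-0.003 0 0 0 0 0 0"

```text
clock: 10.02
ee_pos: [0.5134, 0.4278, 0.0272]
tool_rot: [[-0.004, 1.0, 0.001], [1.0, 0.004, 0.003], [0.003, 0.001, -1.0]]
force: [0.6, 4.8, 0.2]
opening: -0.0003
grip_force: 2.6
```

Call:
nudge_tcp --pt "-0.003 0 0 0 0 0 0" --pt "-0.003 0 0 0 0 0 0" --pt "-0.003 0 0 0 0 0 0" --pt "-0.003 0 0 0 0 0 0" --pt "-0.003 0 0 0 0 0 0" --pt "0 0 0 0 0 0 0"

```text
clock: 10.52
ee_pos: [0.5134, 0.4122, 0.0271]
tool_rot: [[-0.004, 1.0, 0.001], [1.0, 0.004, 0.002], [0.002, 0.001, -1.0]]
force: [-0.0, 3.8, 1.0]
opening: 0.0001
grip_force: 1.7
```

Run:
```python
from h import *
shot("top","t1")
import cv2
p=np.load("t1.npz")["p"][215:330,110:260][:,:,::-1]; cv2.imwrite("pics/t1c.png",cv2.resize(p,None,fx=5,fy=5,interpolation=cv2.INTER_CUBIC))
```

```text
(no output)
```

View pics/t1c.png

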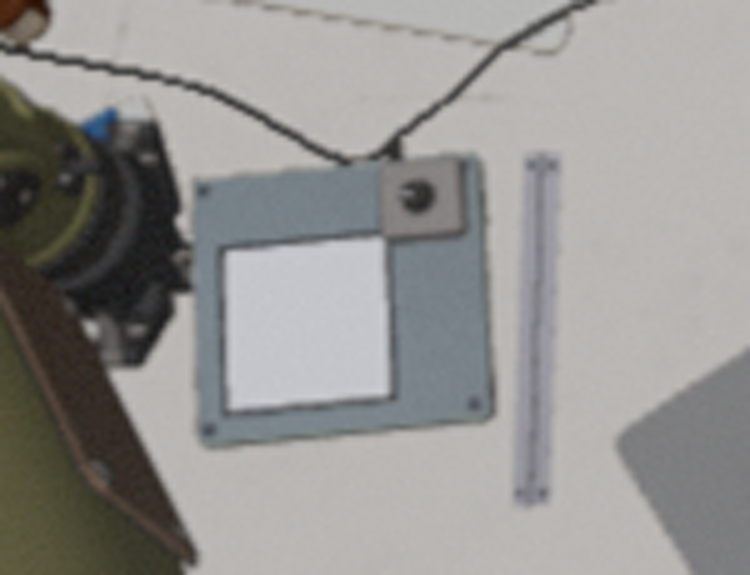

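The top camera sees the plate unobstructed, with the window at (225–395, 235–410) in the crop. I'll use the white window (flush, at z = 55 mm) to track the plate's pose.

Add to h.py:
```python
def win(f,roi,thr=None):
    "plate pose (origin x,y, heading) from the white window"
    x0,y0,x1,y1=roi;k=5
    g=cv2.resize(f["p"][y0:y1,x0:x1].min(2),None,fx=k,fy=k,interpolation=cv2.INTER_CUBIC)
    if thr is None: thr=.5*(np.percentile(g,50)+np.percentile(g,99))
    n,l,s,ce=cv2.connectedComponentsWithStats((g>thr).astype(np.uint8))
    i=1+s[1:,4].argmax();v,u=np.nonzero(l==i)
    P=ray(f,np.c_[(u+.5)/k-.5+x0,(v+.5)/k-.5+y0],.055)[:,:2]
    r=cv2.minAreaRect((P*1000).astype(np.float32))
    h=(r[2]+45)%90-45;C=np.array(r[0])/1000;a=np.radians(h)
    X=np.array([np.cos(a),np.sin(a)]);Y=np.array([-X[1],X[0]])
    O=C+.012*X-.016*Y
    return O,h,np.round(r[1],1),C,X,Y
Lq=np.array([.4866,.2334]);La=.45
def gap(O,X,Y,q=Lq,a=La):
    n=np.array([-np.sin(np.radians(a)),np.cos(np.radians(a))])
    return [round(float((O+X*s-.075*Y-q)@n)*1000,1) for s in(-.07,.07)]
```

Run:
```python
from h import *
for fn,roi in(("w4",(255,12,375,140)),("top0",(142,258,184,300)),("t1",(150,255,194,302))):
    f=dict(np.load(fn+".npz"))
    if "K" not in f: f.update(arm.get_calibration("top"))
    O,h,s,C,X,Y=win(f,roi);print(fn,O,round(h,2),s,gap(O,X,Y))
f=dict(np.load("t1.npz"))
ft=dict(f)
q=[]
g=f["p"].mean(2)
for r in range(252,308):
    d=-g[r,213:223];i=d.argmax();
    if 0<i<9: a,b,c=d[i-1:i+2];i=i+.5*(a-c)/(a-2*b+c)
    q.append((213+i,r))
a,b=fitline(ray(f,q,0.001));print("line top",a,np.degrees(np.arctan2(b[1],b[0])))
```

```text
w4 [0.4987256 0.332238 ] 6.14 [78.9 49.5] [17.2, 31.1]
top0 [0.4911255  0.37412339] 6.42 [78.2 19.7] [58.8, 73.4]
t1 [0.49301166 0.32346083] 4.43 [81.3 80.9] [10.3, 20.0]
line top [0.50348824 0.23267215] 0.60885054
```

Call:
nudge_tcp --pt "0.005 0 0 0 0 0 0" --pt "0 0.012 0 0 0 0 0" --pt "-0.003 0 0 0 0 0 0" --pt "-0.003 0 0 0 0 0 0" --pt "-0.003 0 0 0 0 0 0" --pt "-0.003 0 0 0 0 0 0" --pt "-0.002 0 0 0 0 0 0" --pt "0 0 0 0 0 0 0"

```text
clock: 11.23
ee_pos: [0.5246, 0.4019, 0.0265]
tool_rot: [[-0.003, 1.0, -0.0], [1.0, 0.003, -0.001], [-0.001, -0.0, -1.0]]
force: [0.6, 2.9, -2.1]
opening: -0.0002
grip_force: 1.2
```

Run:
```python
from h import *
shot("top","t2");f=dict(np.load("t2.npz"))
O,h,s,C,X,Y=win(f,(150,255,197,302));print(O,round(h,2),s,gap(O,X,Y,np.array([.5035,.2327]),.5))
```

```text
[0.49120214 0.31261525] 4.94 [80.4 80.4] [-0.2, 10.7]
```

Call:
nudge_tcp --pt "0.005 0 0 0 0 0 0" --pt "0 0.015 0 0 0 0 0" --pt "-0.003 0 0 0 0 0 0" --pt "-0.002 0 0 0 0 0 0" --pt "-0.002 0 0 0 0 0 0" --pt "-0.002 0 0 0 0 0 0" --pt "-0.001 0 0 0 0 0 0" --pt "0 0 0 0 0 0 0"

```text
clock: 11.95
ee_pos: [0.5398, 0.3975, 0.0267]
tool_rot: [[-0.004, 1.0, -0.0], [1.0, 0.004, 0.0], [0.0, -0.0, -1.0]]
force: [0.6, 3.3, -1.4]
opening: -0.0002
grip_force: 1.6
```

Run:
```python
from h import *
for k in range(3):
    shot("top","t3");f=dict(np.load("t3.npz"))
    O,h,s,C,X,Y=win(f,(150,255,200,302));print(O,round(h,2),s,gap(O,X,Y,np.array([.5035,.2327]),.5))
```

```text
[0.4896411 0.3072368] 4.55 [80.4 80.5] [-5.1, 4.8]
[0.48962949 0.3072422 ] 4.52 [80.4 80.5] [-5.1, 4.8]
[0.4896411 0.3072368] 4.55 [80.4 80.5] [-5.1, 4.8]
```

Run:
```python
from h import *
import cv2
f=dict(np.load("t3.npz"));p=f["p"][215:330,110:260][:,:,::-1]; cv2.imwrite("pics/t3c.png",cv2.resize(p,None,fx=5,fy=5,interpolation=cv2.INTER_CUBIC))
```

```text
(no output)
```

View pics/t3c.png

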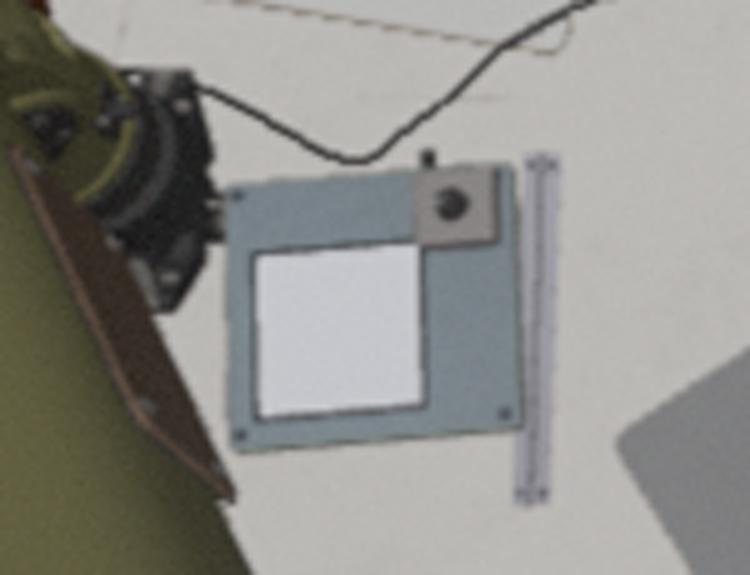

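Backing off to the overhead wrist view will give a more precise reading.

Call:
nudge_tcp --pt "0.01 0 0 0 0 0 0" --pt "0 0 -0.03 0 0 0 0" --pt "0 0 -0.03 0 0 0 0" --pt "0 0 -0.03 0 0 0 0" --pt "0 0 -0.03 0 0 0 0" --pt "0 0 -0.03 0 0 0 0" --pt "-0.024 -0.007 -0.004 0 0 0 0" --pt "-0.024 -0.007 -0.004 0 0 0 0" --pt "-0.024 -0.007 -0.004 0 0 0 0" --pt "-0.024 -0.007 -0.004 0 0 0 0" --pt "-0.024 -0.007 -0.004 0 0 0 0" --pt "-0.024 -0.007 -0.004 0 0 0 0" --pt "-0.024 -0.007 -0.004 0 0 0 0" --pt "-0.024 -0.007 -0.004 0 0 0 0" --pt "0 0 0 0 0 0 0" --pt "0 0 0 0 0 0 0" --pt "0 0 0 0 0 0 0"

```text
clock: 13.52
ee_pos: [0.4848, 0.2157, 0.2086]
tool_rot: [[-0.003, 1.0, 0.0], [1.0, 0.003, -0.0], [-0.0, 0.0, -1.0]]
force: [-0.2, -0.3, 0.6]
opening: -0.0002
grip_force: 0.0
```

Run:
```python
from h import *
shot("wrist","w6");f=dict(np.load("w6.npz"))
print(proj(f,[[.42,.2365,.055],[.56,.2365,.055],[.42,.2334,.001],[.57,.2334,.001],[.48,.32,.055]]).round())
g=f["p"]
for thr in(150,160,170,180,190): 
    O,h,s,C,X,Y=win(f,(210,30,440,175),thr);print(thr,O,round(h,2),s,gap(O,X,Y))
```

```text
[[250. 198.]
 [406. 198.]
 [261. 191.]
 [403. 192.]
 [317.  98.]]
150 [0.49262013 0.30831814] 4.58 [80.3 80.2] [-5.0, 5.1]
160 [0.50770652 0.27313119] -18.16 [0.7 0.6] [-9.2, -53.9]Traceback (most recent call last):
  File "<stdin>", line 6, in <module>
  File "h.py", line 72, in win
    i=1+s[1:,4].argmax();v,u=np.nonzero(l==i)
        ~~~~~~~~~~~~~~^^
ValueError: attempt to get argmax of an empty sequence
```

View pics/w6.png

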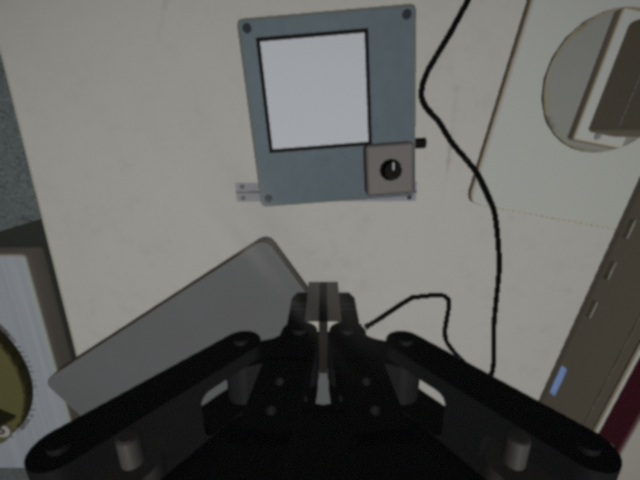

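The wrist view agrees: heading 4.6°, near end 5 mm past the line and far end 5 mm short. The plate pivots about its heavy far-right foot, so I'll nudge the near end of the right edge back left, which turns it clockwise.

Call:
nudge_tcp --pt "-0.006 -0.02 0.025 0 0 0 0" --pt "-0.006 -0.021 0.025 0 0 0 0" --pt "0 0 0.025 0 0 0 0" --pt "0 0 0.025 0 0 0 0" --pt "0 0 0.025 0 0 0 0" --pt "0 0 0.025 0 0 0 0" --pt "0 0 0.0265 0 0 0 0" --pt "0 0 0 0 0 0 0" --pt "0.004 0 0 0 0 0 0" --pt "0.004 0 0 0 0 0 0" --pt "0.003 0 0 0 0 0 0" --pt "0.003 0 0 0 0 0 0"

```text
clock: 14.57
ee_pos: [0.445, 0.2177, 0.0336]
tool_rot: [[-0.004, 1.0, 0.003], [1.0, 0.004, -0.001], [-0.001, 0.003, -1.0]]
force: [-0.6, -7.8, 4.1]
opening: 0.0004
grip_force: 3.3
```

Call:
nudge_tcp --pt "0.002 0 0 0 0 0 0" --pt "0.002 0 0 0 0 0 0" --pt "0.0015 0 0 0 0 0 0" --pt "0 0 0 0 0 0 0" --pt "0 0 0 0 0 0 0"

```text
clock: 14.98
ee_pos: [0.4439, 0.222, 0.0331]
tool_rot: [[-0.003, 1.0, 0.001], [1.0, 0.003, -0.002], [-0.002, 0.001, -1.0]]
force: [-0.7, -5.0, 3.4]
opening: 0.0001
grip_force: 2.5
```

Run:
```python
from h import *
shot("top","t4");f=dict(np.load("t4.npz"))
O,h,s,C,X,Y=win(f,(150,255,200,302));print(O,round(h,2),s,gap(O,X,Y,np.array([.5035,.2327]),.5))
```

```text
[0.53000994 0.30824146] -19.45 [97.3 43.1] [28.7, -19.1]
```

Call:
nudge_tcp --pt "-0.008 0 0 0 0 0 0" --pt "0 0 -0.025 0 0 0 0" --pt "0 0 -0.03 0 0 0 0" --pt "0 0.02 -0.03 0 0 0 0" --pt "0 0.02 -0.03 0 0 0 0" --pt "0 0 -0.03 0 0 0 0" --pt "0 0 -0.03 0 0 0 0" --pt "0 0 0 0 0 0 0" --pt "0 0 0 0 0 0 0"

```text
clock: 15.78
ee_pos: [0.4855, 0.2155, 0.2097]
tool_rot: [[-0.004, 1.0, 0.005], [1.0, 0.003, 0.003], [0.003, 0.005, -1.0]]
force: [-0.6, 1.1, -0.3]
opening: -0.0
grip_force: 0.0
```

Run:
```python
from h import *
shot("wrist","w7");f=dict(np.load("w7.npz"))
O,h,s,C,X,Y=win(f,(210,30,440,175),150);print(O,round(h,2),s,gap(O,X,Y))
```

```text
[0.49356443 0.31174759] 2.66 [80.  80.2] [0.7, 6.0]
```

Call:
nudge_tcp --pt "-0.003 -0.02 0.025 0 0 0 0" --pt "-0.003 -0.021 0.025 0 0 0 0" --pt "0 0 0.025 0 0 0 0" --pt "0 0 0.025 0 0 0 0" --pt "0 0 0.025 0 0 0 0" --pt "0 0 0.025 0 0 0 0" --pt "0 0 0.0265 0 0 0 0" --pt "0 0 0 0 0 0 0" --pt "0.004 0 0 0 0 0 0" --pt "0.004 0 0 0 0 0 0" --pt "0.002 0 0 0 0 0 0" --pt "0.002 0 0 0 0 0 0" --pt "0.002 0 0 0 0 0 0" --pt "0.002 0 0 0 0 0 0" --pt "0.001 0 0 0 0 0 0" --pt "0 0 0 0 0 0 0" --pt "0 0 0 0 0 0 0"

```text
clock: 17.25
ee_pos: [0.443, 0.2248, 0.0314]
tool_rot: [[-0.003, 1.0, 0.001], [1.0, 0.003, -0.002], [-0.002, 0.001, -1.0]]
force: [-0.3, -5.1, 4.0]
opening: 0.0002
grip_force: 2.6
```

Call:
nudge_tcp --pt "0 0 0 0 0 0 0" --pt "-0.008 0 0 0 0 0 0" --pt "0 0 -0.025 0 0 0 0" --pt "0 0 -0.03 0 0 0 0" --pt "0 0.02 -0.03 0 0 0 0" --pt "0 0.02 -0.03 0 0 0 0" --pt "0 0 -0.03 0 0 0 0" --pt "0 0 -0.03 0 0 0 0" --pt "0 0 0 0 0 0 0" --pt "0 0 0 0 0 0 0"

```text
clock: 18.08
ee_pos: [0.4843, 0.2184, 0.208]
tool_rot: [[-0.004, 1.0, 0.004], [1.0, 0.003, 0.002], [0.002, 0.005, -1.0]]
force: [0.1, 0.3, -0.7]
opening: 0.0001
grip_force: 0.0
```

Run:
```python
from h import *
shot("wrist","w8");f=dict(np.load("w8.npz"))
O,h,s,C,X,Y=win(f,(210,30,440,175),150);print(O,round(h,2),s,gap(O,X,Y))
goal([.5335,.43,.2],90)
```

```text
[0.49417999 0.3136064 ] 1.76 [80.4 80.2] [3.6, 6.8]
shift [0.2118 0.0511 0.0066] after-turn shift [0.212  0.0504 0.0063] rot [ 0.1  -0.06  0.21]
```

Call:
nudge_tcp --pt "-0.003 -0.02 0.025 0 0 0 0" --pt "-0.003 -0.02 0.025 0 0 0 0" --pt "0 0 0.025 0 0 0 0" --pt "0 0 0.025 0 0 0 0" --pt "0 0 0.025 0 0 0 0" --pt "0 0 0.025 0 0 0 0" --pt "0 0 0.0265 0 0 0 0" --pt "0 0 0 0 0 0 0" --pt "0.004 0 0 0 0 0 0" --pt "0.004 0 0 0 0 0 0" --pt "0.002 0 0 0 0 0 0" --pt "0.002 0 0 0 0 0 0" --pt "0.002 0 0 0 0 0 0" --pt "0.002 0 0 0 0 0 0" --pt "0 0 0 0 0 0 0" --pt "0 0 0 0 0 0 0"

```text
clock: 19.47
ee_pos: [0.4431, 0.2271, 0.03]
tool_rot: [[-0.003, 1.0, 0.001], [1.0, 0.003, -0.002], [-0.002, 0.001, -1.0]]
force: [-0.4, -4.8, 4.1]
opening: -0.0003
grip_force: 2.6
```

Call:
nudge_tcp --pt "0 0 0 0 0 0 0" --pt "-0.008 0 0 0 0 0 0" --pt "0 0 -0.025 0 0 0 0" --pt "0 0 -0.03 0 0 0 0" --pt "0 0.02 -0.03 0 0 0 0" --pt "0 0.02 -0.03 0 0 0 0" --pt "0 0 -0.03 0 0 0 0" --pt "0 0 -0.03 0 0 0 0" --pt "0 0 0 0 0 0 0" --pt "0 0 0 0 0 0 0"

```text
clock: 20.3
ee_pos: [0.4843, 0.2205, 0.2063]
tool_rot: [[-0.003, 1.0, 0.004], [1.0, 0.003, 0.003], [0.003, 0.004, -1.0]]
force: [0.2, -0.5, -0.5]
opening: -0.0002
grip_force: 0.0
```

Run:
```python
from h import *
shot("wrist","w9");f=dict(np.load("w9.npz"))
O,h,s,C,X,Y=win(f,(210,30,440,175),150);print(O,round(h,2),s,gap(O,X,Y))
goal([.5335,.43,.2],90)
```

```text
[0.4945681  0.31501766] 0.8 [80.2 80.3] [6.1, 7.0]
shift [0.2098 0.0512 0.0049] after-turn shift [0.21   0.0504 0.0046] rot [ 0.08 -0.07  0.21]
```

Call:
nudge_tcp --pt "0.0227 0.0057 0 0 0 0 0" --pt "0.0227 0.0057 0 0 0 0 0" --pt "0.0227 0.0057 0 0 0 0 0" --pt "0.0227 0.0057 0 0 0 0 0" --pt "0.0227 0.0057 0 0 0 0 0" --pt "0.0227 0.0057 0 0 0 0 0" --pt "0.0227 0.0057 0 0 0 0 0" --pt "0.0227 0.0057 0 0 0 0 0" --pt "0.0227 0.0057 0 0 0 0 0" --pt "0 0 0.03 0 0 0 0" --pt "0 0 0.03 0 0 0 0" --pt "0 0 0.03 0 0 0 0" --pt "0 0 0.03 0 0 0 0" --pt "0 0 0.03 0 0 0 0" --pt "0 0 0.03 0 0 0 0" --pt "0 0 0 0 0 0 0" --pt "-0.008 0 0 0 0 0 0" --pt "-0.008 0 0 0 0 0 0" --pt "-0.004 0 0 0 0 0 0" --pt "0 0 0 0 0 0 0"

```text
clock: 22.02
ee_pos: [0.5346, 0.4038, 0.0263]
tool_rot: [[-0.002, 1.0, 0.002], [1.0, 0.002, 0.001], [0.001, 0.002, -1.0]]
force: [0.2, -0.4, -0.3]
opening: -0.0001
grip_force: 0.0
```

Call:
nudge_tcp --pt "-0.002 0 0 0 0 0 0" --pt "-0.002 0 0 0 0 0 0" --pt "-0.002 0 0 0 0 0 0" --pt "-0.002 0 0 0 0 0 0" --pt "0 0 0 0 0 0 0"

```text
clock: 22.43
ee_pos: [0.5345, 0.3983, 0.0255]
tool_rot: [[-0.004, 1.0, 0.002], [1.0, 0.004, 0.004], [0.004, 0.002, -1.0]]
force: [1.3, 4.4, 2.1]
opening: 0.0001
grip_force: 2.4
```

Run:
```python
from h import *
shot("top","t5");f=dict(np.load("t5.npz"))
O,h,s,C,X,Y=win(f,(150,255,200,302));print(O,round(h,2),s,gap(O,X,Y,np.array([.5035,.2327]),.5))
```

```text
[0.49134715 0.31192328] 0.44 [80.4 81.4] [4.4, 4.3]
```

Call:
nudge_tcp --pt "-0.0021 0 0 0 0 0 0" --pt "-0.0021 0 0 0 0 0 0" --pt "0 0 0 0 0 0 0" --pt "0 0 0 0 0 0 0"

```text
clock: 22.82
ee_pos: [0.5346, 0.3942, 0.0255]
tool_rot: [[-0.004, 1.0, 0.002], [1.0, 0.004, 0.004], [0.004, 0.002, -1.0]]
force: [0.5, 4.6, 4.0]
opening: 0.0001
grip_force: 2.7
```

Run:
```python
from h import *
shot("top","t6");f=dict(np.load("t6.npz"))
O,h,s,C,X,Y=win(f,(150,255,200,302));print(O,round(h,2),s,gap(O,X,Y,np.array([.5035,.2327]),.5))
```

```text
[0.49076996 0.30815271] -0.23 [81.5 79.6] [1.5, -0.3]
```

Call:
nudge_tcp --pt "0.01 0 0 0 0 0 0" --pt "0 0 -0.03 0 0 0 0" --pt "0 0 -0.03 0 0 0 0" --pt "0 0 -0.03 0 0 0 0" --pt "0 0 -0.03 0 0 0 0" --pt "0 0 -0.03 0 0 0 0" --pt "-0.024 -0.0065 -0.004 0 0 0 0" --pt "-0.024 -0.0065 -0.004 0 0 0 0" --pt "-0.024 -0.0065 -0.004 0 0 0 0" --pt "-0.024 -0.0065 -0.004 0 0 0 0" --pt "-0.024 -0.0065 -0.004 0 0 0 0" --pt "-0.024 -0.0065 -0.004 0 0 0 0" --pt "-0.024 -0.0065 -0.004 0 0 0 0" --pt "-0.02 -0.0065 -0.004 0 0 0 0" --pt "0 0 0 0 0 0 0" --pt "0 0 0 0 0 0 0" --pt "0 0 0 0 0 0 0"

```text
clock: 24.28
ee_pos: [0.4821, 0.2143, 0.2059]
tool_rot: [[-0.004, 1.0, -0.0], [1.0, 0.004, -0.0], [-0.0, -0.0, -1.0]]
force: [0.1, -0.2, 0.1]
opening: -0.0
grip_force: 0.0
```

Run:
```python
from h import *
shot("wrist","w10");f=dict(np.load("w10.npz"))
O,h,s,C,X,Y=win(f,(210,30,440,175),150);print(O,round(h,2),s,C,gap(O,X,Y))
for z,roi in((.055,0),): pass
print(proj(f,[[.43,.2335,.055],[.56,.2335,.055],[.41,.2334,.001],[.58,.2334,.001]]).round())
p=f["p"][160:230,210:440][:,:,::-1];cv2.imwrite("pics/w10c.png",cv2.resize(p,None,fx=3,fy=3,interpolation=cv2.INTER_CUBIC))
```

```text
[0.49388172 0.30925853] -0.1 [80.3 80.4] [0.48190955 0.32527936] [1.5, 0.1]
[[264. 200.]
 [410. 201.]
 [254. 190.]
 [416. 191.]]
```

View pics/w10c.png

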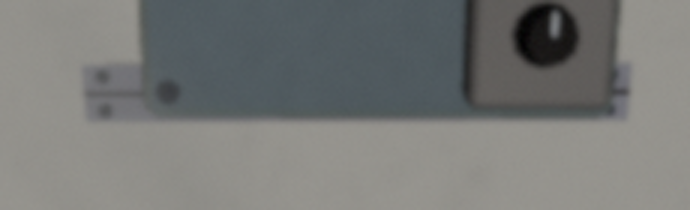

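The plate lies along the line: about 1.5 mm short at the near end and 0 at the far end, heading within 0.6°. Next are the shims, thick one first. I'll turn the tool to yaw 188.5° and travel to the thick shim.

Call:
nudge_tcp --pt "0 0 0 0 0 -7 0.034" --pt "0 0 0 0 0 -7 0.034" --pt "0 0 0 0 0 -7 0.034" --pt "0 0 0 0 0 -7 0.034" --pt "0 0 0 0 0 -7 0.034" --pt "0 0 0 0 0 -7 0.034" --pt "0 0 0 0 0 -7 0.034" --pt "0 0 0 0 0 -7 0.034" --pt "0 0 0 0 0 -7 0.034" --pt "0 0 0 0 0 -7 0.034" --pt "0 0 0 0 0 -7 0.034" --pt "0 0 0 0 0 -7 0.034" --pt "0 0 0 0 0 -7 0.034" --pt "0 0 0 0 0 -7 0.034" --squeeze 60

```text
clock: 25.5
ee_pos: [0.482, 0.215, 0.2055]
tool_rot: [[-0.989, -0.15, -0.001], [-0.15, 0.989, -0.0], [0.001, -0.0, -1.0]]
force: [0.3, 0.5, -0.5]
opening: 0.0338
grip_force: 0.0
```

Call:
nudge_tcp --pt "0.0091 -0.034 0.0028 0 0 0 0.034" --pt "0.0091 -0.034 0.0028 0 0 0 0.034" --pt "0.0091 -0.034 0.0028 0 0 0 0.034" --pt "0.0091 -0.034 0.0028 0 0 0 0.034" --pt "0.0091 -0.034 0.0028 0 0 0 0.034" --pt "0.0091 -0.034 0.0028 0 0 0 0.034" --pt "0.0091 -0.034 0.0028 0 0 0 0.034" --pt "0.0091 -0.034 0.0028 0 0 0 0.034" --pt "0.0091 -0.034 0.0028 0 0 0 0.034" --pt "0.0091 -0.034 0.0028 0 0 0 0.034" --pt "0.0091 -0.034 0.0028 0 0 0 0.034" --pt "0.0091 -0.034 0.0028 0 0 0 0.034" --pt "0.0091 -0.034 0.0028 0 0 0 0.034" --pt "0.0091 -0.034 0.0028 0 0 0 0.034" --pt "0.0091 -0.034 0.0028 0 0 0 0.034" --pt "0.0091 -0.034 0.0028 0 0 0 0.034" --pt "0.0091 -0.034 0.0028 0 0 0 0.034" --pt "0.0091 -0.034 0.0028 0 0 0 0.034" --pt "0 0 0 0 0 0 0.034" --pt "0 0 0 0 0 0 0.034"

```text
clock: 27.17
ee_pos: [0.4074, -0.4161, 0.1545]
tool_rot: [[-0.99, -0.141, -0.001], [-0.141, 0.99, 0.001], [0.001, 0.001, -1.0]]
force: [-0.6, 0.0, 0.3]
opening: 0.0339
grip_force: 0.0
```

Run:
```python
from h import *
shot("wrist","w11");f=dict(np.load("w11.npz"))
goal([.4105,-.4157,.10],188.5)
for o in shims(f,f["p"],zs=(.01,)): print(*o)
print(proj(f,[[.455,-.409,.01],[.4105,-.4157,.01],[.456,-.305,.005],[.569,-.306,.005]]).round())
```

```text
shift [-0.0029 -0.0014  0.0547] after-turn shift [-0.0028 -0.0013  0.0547] rot [ 0.1  -0.04 -0.31]
(np.float64(322.0), np.float64(254.0)) [ 0.45128614 -0.40958855] 7.4840803 81.93660736083984 40.651649475097656 2617
(np.float64(429.0), np.float64(269.0)) [ 0.45132095 -0.30839136] 12.276062 80.60479736328125 42.00908279418945 2682
(np.float64(543.0), np.float64(281.0)) [ 0.44861633 -0.19977118] 10.827468 80.81916809082031 43.77994155883789 2717
[[322. 271.]
 [321. 225.]
 [429. 284.]
 [403. 381.]]
```

View pics/w11.png

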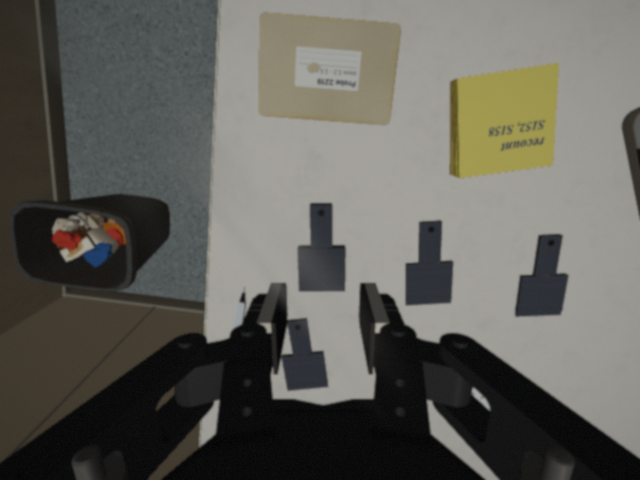

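The picture shows the thick shim at (322,254), with its tab under the open fingers. I'll go down and grip it.

Call:
nudge_tcp --pt "0 0 0.03 0 0 0 0.034" --pt "0 0 0.03 0 0 0 0.034" --pt "0 0 0.03 0 0 0 0.034" --pt "0 0 0.03 0 0 0 0.034" --pt "0 0 0.02 0 0 0 0.034" --pt "0 0 0.009 0 0 0 0.034" --pt "0 0 0 0 0 0 0.034" --pt "0 0 0 0 0 0 0.034"

```text
clock: 27.88
ee_pos: [0.4079, -0.4144, 0.0072]
tool_rot: [[-0.99, -0.144, -0.0], [-0.144, 0.99, 0.0], [0.0, 0.0, -1.0]]
force: [-0.1, -0.5, 1.4]
opening: 0.0342
grip_force: 0.0
```

Run:
```python
from h import *
print(arm.state()["ee_pos"],arm.state()["force"])
```

```text
[ 0.40793445 -0.41435603  0.00717471] [-0.1442212  -0.52347453  1.40959729]
```

Call:
nudge_tcp --pt "0 0 0.0045 0 0 0 0.034" --pt "0 0 0 0 0 0 0.034" --pt "0 0 0 0 0 0 0.01" --pt "0 0 0 0 0 0 0.01" --pt "0 0 0 0 0 0 0.01" --pt "0 0 0 0 0 0 0.01" --pt "0 0 0 0 0 0 0.01" --squeeze 80

```text
clock: 28.47
ee_pos: [0.408, -0.4158, 0.0037]
tool_rot: [[-0.99, -0.143, 0.002], [-0.143, 0.99, -0.001], [-0.001, -0.002, -1.0]]
force: [-0.5, 1.0, 6.0]
opening: 0.0172
grip_force: 78.2
```

Call:
nudge_tcp --pt "0 0 -0.02 0 0 0 0.01" --pt "0 0 -0.03 0 0 0 0.01" --pt "0 0 -0.03 0 0 0 0.01" --pt "0 0 -0.03 0 0 0 0.01" --pt "0 0 0 0 0 0 0.01" --pt "0 0 0 0 0 0 0.01"

```text
clock: 28.97
ee_pos: [0.4087, -0.4167, 0.1149]
tool_rot: [[-0.99, -0.143, 0.004], [-0.143, 0.99, -0.004], [-0.003, -0.004, -1.0]]
force: [-0.7, -0.4, -2.1]
opening: 0.0168
grip_force: 78.5
```

Run:
```python
from h import *
c,p,d=shot("wrist","w12");f=dict(np.load("w12.npz"))
W=cloud(f,d);T=arm.state();L=(W-T["ee_pos"])@T["tool_rot"]
m=(abs(L[...,1])<.03)&(L[...,0]<.09)&(L[...,0]>-.09)&(d>0)&(W[...,2]>.03)&(p.max(2)<80)&(abs(L[...,2])<.03)
for a in(-.06,-.05,-.04,-.03,.01,.02):
    k=m&(abs(L[...,0]-a)<.004); print(a,k.sum(),np.median(L[...,2][k]) if k.any() else 0, np.percentile(L[...,1][k],[1,99]) if k.any() else 0)
print("extent x",np.percentile(L[...,0][m],[0,1,99,100]))
```

```text
-0.06 34 -0.007687314960905536 [-0.00431355  0.00550297]
-0.05 755 -0.008327179176774214 [-0.01436677  0.01403762]
-0.04 731 -0.008358662848404884 [-0.01401477  0.01340386]
-0.03 607 -0.00836193916664842 [-0.01006935  0.00976802]
0.01 1540 -0.010142885863822709 [-0.01500141  0.01468007]
0.02 0 0 0
extent x [-0.05827879 -0.05512575  0.0145372   0.01520836]
```

Call:
nudge_tcp --pt "0 0 0 0 0 4.1 0.01" --pt "0 0 0 0 0 4.1 0.01" --pt "-0.0034 0.0348 0 0 0 0 0.01" --pt "-0.0034 0.0348 0 0 0 0 0.01" --pt "-0.0034 0.0348 0 0 0 0 0.01" --pt "-0.0034 0.0348 0 0 0 0 0.01" --pt "-0.0034 0.0348 0 0 0 0 0.01" --pt "-0.0034 0.0348 0 0 0 0 0.01" --pt "-0.0034 0.0348 0 0 0 0 0.01" --pt "-0.0034 0.0348 0 0 0 0 0.01" --pt "-0.0034 0.0348 0 0 0 0 0.01" --pt "-0.0034 0.0348 0 0 0 0 0.01" --pt "-0.0034 0.0348 0 0 0 0 0.01" --pt "-0.0034 0.0348 0 0 0 0 0.01"

```text
clock: 30.18
ee_pos: [0.4465, 0.0041, 0.1109]
tool_rot: [[-1.0, 0.0, -0.002], [0.0, 1.0, -0.0], [0.002, -0.0, -1.0]]
force: [1.0, -0.4, -1.3]
opening: 0.0172
grip_force: 81.2
```

Call:
nudge_tcp --pt "0.0102 0.0331 0 0 0 0 0.01" --pt "0.0102 0.0331 0 0 0 0 0.01" --pt "0.0102 0.0331 0 0 0 0 0.01" --pt "0.0102 0.0331 0 0 0 0 0.01" --pt "0.0102 0.0331 0 0 0 0 0.01" --pt "0.0102 0.0331 0 0 0 0 0.01" --pt "0.0102 0.0331 0 0 0 0 0.01" --pt "0.0102 0.0331 0 0 0 0 0.01" --pt "0.0102 0.0331 0 0 0 0 0.01" --pt "0.0102 0.0331 0 0 0 0 0.01" --pt "0.0102 0.0331 0 0 0 0 0.01" --pt "0 0 0 0 0 0 0.01" --pt "0 0 0 0 0 0 0.01"

```text
clock: 31.27
ee_pos: [0.3344, 0.367, 0.1107]
tool_rot: [[-1.0, -0.003, -0.002], [-0.003, 1.0, -0.002], [0.002, -0.002, -1.0]]
force: [0.5, -0.0, -0.5]
opening: 0.017
grip_force: 80.9
```

Run:
```python
from h import *
goal([.338,.3643,.004],180)
```

```text
shift [-0.0038 -0.0025  0.1067] after-turn shift [-0.0036 -0.0027  0.1067] rot [-0.11 -0.09  0.2 ]
```

Add to h.py:
```python
def held(fn):
    "tool-frame view of the held shim: tab end x, heights along it"
    c,p,d=shot("wrist",fn);f=dict(np.load(fn+".npz"));T=arm.state();W=cloud(f,d);L=(W-T["ee_pos"])@T["tool_rot"]
    m=(abs(L[...,1])<.03)&(abs(L[...,0])<.09)&(d>0)&(p.max(2)<80)&(abs(L[...,2]+.005)<.012)
    r=[(a,round(float(np.median(L[...,2][m&(abs(L[...,0]-a)<.004)])),4)) for a in(-.05,-.035,.01)]
    print("tab end",np.percentile(L[...,0][m],[1,99.5]).round(4),r,"opening",round(T["opening"],4))
```

Run:
```python
from h import *
held("w13")
f=np.load("w3.npz")
print("mouse",ray(f,[(66,265),(78,237),(120,300),(92,320)],.02))
```

```text
tab end [-0.0538  0.016 ] [(-0.05, -0.0065), (-0.035, -0.0064), (0.01, -0.0074)] opening 0.017
mouse [[0.28362253 0.48838828 0.02      ]
 [0.32774035 0.47046497 0.02      ]
 [0.25451938 0.41233164 0.02      ]
 [0.21071324 0.45240973 0.02      ]]
```

Call:
nudge_tcp --pt "-0.0036 -0.0027 0.03 0 0 0.2 0.01" --pt "0 0 0.03 0 0 0 0.01" --pt "0 0 0.03 0 0 0 0.01" --pt "0 0 0.01 0 0 0 0.01" --pt "0 0 0.004 0 0 0 0.01" --pt "0 0 0 0 0 0 0.01" --pt "0 0 0 0 0 0 0.01"

```text
clock: 31.9
ee_pos: [0.3402, 0.364, 0.0092]
tool_rot: [[-1.0, 0.004, 0.001], [0.004, 1.0, 0.001], [-0.001, 0.001, -1.0]]
force: [0.3, 0.3, 0.0]
opening: 0.0168
grip_force: 80.9
```

Call:
nudge_tcp --pt "0 0 0.002 0 0 0 0.01" --pt "0 0 0 0 0 0 0.01"

```text
clock: 32.07
ee_pos: [0.3403, 0.3647, 0.0074]
tool_rot: [[-1.0, 0.003, 0.002], [0.003, 1.0, 0.002], [-0.002, 0.002, -1.0]]
force: [0.3, -0.0, -0.2]
opening: 0.0168
grip_force: 80.9
```

Call:
nudge_tcp --pt "0 0 0.002 0 0 0 0.01" --pt "0 0 0 0 0 0 0.01"

```text
clock: 32.23
ee_pos: [0.3397, 0.3642, 0.0046]
tool_rot: [[-1.0, 0.003, 0.001], [0.003, 1.0, 0.001], [-0.001, 0.001, -1.0]]
force: [-0.5, 0.5, -1.5]
opening: 0.0168
grip_force: 80.9
```

Call:
nudge_tcp --pt "0 0 0.0015 0 0 0 0.01" --pt "0 0 0 0 0 0 0.01"

```text
clock: 32.4
ee_pos: [0.3396, 0.3642, 0.0036]
tool_rot: [[-1.0, 0.003, 0.001], [0.003, 1.0, 0.001], [-0.001, 0.001, -1.0]]
force: [-1.0, -2.6, 8.5]
opening: 0.0171
grip_force: 82.0
```

Call:
nudge_tcp --pt "-0.003 0 -0.0008 0 0 0 0.01" --pt "-0.004 0 0 0 0 0 0.01" --pt "-0.004 0 0 0 0 0 0.01" --pt "-0.004 0 0 0 0 0 0.01" --pt "-0.004 0 0 0 0 0 0.01" --pt "-0.004 0 0 0 0 0 0.01" --pt "-0.004 0 0 0 0 0 0.01" --pt "-0.004 0 0 0 0 0 0.01" --pt "-0.004 0 0 0 0 0 0.01" --pt "-0.004 0 0 0 0 0 0.01" --pt "-0.004 0 0 0 0 0 0.01" --pt "-0.004 0 0 0 0 0 0.01" --pt "-0.004 0 0 0 0 0 0.01" --pt "-0.004 0 0 0 0 0 0.01" --pt "-0.003 0 0 0 0 0 0.01" --pt "0 0 0 0 0 0 0.01" --pt "0 0 0 0 0 0 0.01"

```text
clock: 33.82
ee_pos: [0.3981, 0.3639, 0.0037]
tool_rot: [[-1.0, 0.004, 0.001], [0.004, 1.0, 0.0], [-0.001, 0.0, -1.0]]
force: [-0.8, -0.8, 4.6]
opening: 0.0169
grip_force: 81.5
```

Run:
```python
from h import *
held("w14"); goal([.398,.3643,.004],180)
shot("top","t7");f=dict(np.load("t7.npz"))
O,h,s,C,X,Y=win(f,(150,255,203,302));print(O,round(h,2),s,gap(O,X,Y,np.array([.5035,.2327]),.5))
```

```text
tab end [-0.0444  0.0158] [(-0.05, -0.0066), (-0.035, -0.0066), (0.01, -0.0074)] opening 0.0164
shift [ 0.0001  0.0004 -0.0003] after-turn shift [ 0.0001  0.0004 -0.0003] rot [ 0.02  0.06 -0.21]
[0.49076981 0.3081116 ] -0.23 [81.6 79.6] [1.4, -0.4]
```

Call:
nudge_tcp --pt "0 0 0 0 0 0 0.034" --pt "0 0 0 0 0 0 0.034" --pt "0 0 0 0 0 0 0.034" --pt "0 0 -0.02 0 0 0 0.034" --pt "0 0 -0.03 0 0 0 0.034" --pt "0 0 -0.03 0 0 0 0.034" --pt "0 0 -0.027 0 0 0 0.034" --pt "-0.0047 -0.0331 0 0 0 0 0.034" --pt "-0.0047 -0.0331 0 0 0 0 0.034" --pt "-0.0047 -0.0331 0 0 0 0 0.034" --pt "-0.0047 -0.0331 0 0 0 0 0.034" --pt "-0.0047 -0.0331 0 0 0 0 0.034" --pt "-0.0047 -0.0331 0 0 0 0 0.034" --pt "-0.0047 -0.0331 0 0 0 0 0.034" --pt "-0.0047 -0.0331 0 0 0 0 0.034" --pt "-0.0047 -0.0331 0 0 0 0 0.034" --pt "-0.0047 -0.0331 0 0 0 0 0.034" --pt "-0.0047 -0.0331 0 0 0 0 0.034"

```text
clock: 35.42
ee_pos: [0.4476, -0.0022, 0.1104]
tool_rot: [[-1.0, 0.003, 0.0], [0.003, 1.0, -0.0], [-0.0, -0.0, -1.0]]
force: [0.9, 0.2, -0.2]
opening: 0.0341
grip_force: 0.0
```

Call:
nudge_tcp --pt "0.007 -0.0337 0 0 0 0 0.034" --pt "0.007 -0.0337 0 0 0 0 0.034" --pt "0.007 -0.0337 0 0 0 0 0.034" --pt "0.007 -0.0337 0 0 0 0 0.034" --pt "0.007 -0.0337 0 0 0 0 0.034" --pt "0.007 -0.0337 0 0 0 0 0.034" --pt "0 0 0 0 0 -5.1 0.034" --pt "0 0 0 0 0 -5.2 0.034" --pt "0 0 0 0 0 0 0.034" --pt "0 0 0 0 0 0 0.034"

```text
clock: 36.25
ee_pos: [0.4049, -0.2027, 0.1103]
tool_rot: [[-0.985, -0.173, -0.0], [-0.173, 0.985, 0.0], [0.0, 0.0, -1.0]]
force: [-0.4, 0.2, 0.3]
opening: 0.0336
grip_force: 0.0
```

Run:
```python
from h import *
shot("wrist","w15");f=dict(np.load("w15.npz"))
for o in shims(f,f["p"],zs=(.005,)): print(*o)
goal([.4081,-.2024,.003],190.3)
```

```text
(np.float64(183.0), np.float64(254.0)) [ 0.4538484  -0.30462205] 11.47522 82.23693084716797 43.74898147583008 3979
(np.float64(322.0), np.float64(274.0)) [ 0.4503012  -0.19427353] 9.941196 81.57319641113281 42.02276611328125 3550
(np.float64(55.0), np.float64(357.0)) [ 0.57015145 -0.4089604 ] 14.83084 83.09986114501953 46.387969970703125 3219
shift [-0.003  -0.0005  0.1073] after-turn shift [-0.003  -0.0005  0.1073] rot [ 0.01 -0.01 -0.31]
```

Call:
nudge_tcp --pt "-0.003 -0.0005 0.03 0 0 0 0.034" --pt "0 0 0.03 0 0 0 0.034" --pt "0 0 0.03 0 0 0 0.034" --pt "0 0 0.012 0 0 0 0.034" --pt "0 0 0.003 0 0 0 0.034" --pt "0 0 0 0 0 0 0.034" --pt "0 0 0 0 0 0 0.034"

```text
clock: 36.88
ee_pos: [0.4089, -0.2026, 0.0062]
tool_rot: [[-0.984, -0.176, 0.001], [-0.176, 0.984, -0.0], [-0.001, -0.001, -1.0]]
force: [-0.3, -1.2, 0.8]
opening: 0.0339
grip_force: 0.0
```

Call:
nudge_tcp --pt "0 0 0.002 0 0 0 0.034" --pt "0 0 0 0 0 0 0.034" --pt "0 0 0 0 0 0 0.034"

```text
clock: 37.13
ee_pos: [0.409, -0.203, 0.0043]
tool_rot: [[-0.984, -0.175, 0.002], [-0.175, 0.985, -0.001], [-0.001, -0.001, -1.0]]
force: [0.1, 0.7, 1.1]
opening: 0.0338
grip_force: 0.0
```

Two millimetres further down, then grip.

Call:
nudge_tcp --pt "0 0 0.0022 0 0 0 0.034" --pt "0 0 0 0 0 0 0.034" --pt "0 0 0 0 0 0 0.01" --pt "0 0 0 0 0 0 0.01" --pt "0 0 0 0 0 0 0.01" --pt "0 0 0 0 0 0 0.01" --pt "0 0 0 0 0 0 0.01" --squeeze 80

```text
clock: 37.72
ee_pos: [0.4082, -0.2027, 0.0017]
tool_rot: [[-0.985, -0.175, 0.0], [-0.175, 0.985, -0.0], [-0.0, -0.0, -1.0]]
force: [-1.8, -0.8, 6.0]
opening: 0.0162
grip_force: 78.2
```

Call:
nudge_tcp --pt "0 0 -0.02 0 0 0 0.01" --pt "0 0 -0.03 0 0 0 0.01" --pt "0 0 -0.03 0 0 0 0.01" --pt "0 0 -0.03 0 0 0 0.01" --pt "0 0 0 0 0 0 0.01" --pt "0 0 0 0 0 0 0.01"

```text
clock: 38.22
ee_pos: [0.4098, -0.2034, 0.113]
tool_rot: [[-0.984, -0.175, 0.004], [-0.175, 0.984, -0.002], [-0.003, -0.002, -1.0]]
force: [-0.4, -0.3, -0.3]
opening: 0.016
grip_force: 78.3
```

Run:
```python
from h import *
held("w16")
```

```text
tab end [-0.0586  0.0152] [(-0.05, -0.005), (-0.035, -0.005), (0.01, -0.0054)] opening 0.016
```

Call:
nudge_tcp --pt "0 0 0 0 0 5.05 0.01" --pt "0 0 0 0 0 5.05 0.01" --pt "-0.0062 0.0346 0 0 0 0 0.01" --pt "-0.0062 0.0346 0 0 0 0 0.01" --pt "-0.0062 0.0346 0 0 0 0 0.01" --pt "-0.0062 0.0346 0 0 0 0 0.01" --pt "-0.0062 0.0346 0 0 0 0 0.01" --pt "-0.0062 0.0346 0 0 0 0 0.01" --pt "0.0099 0.0327 0 0 0 0 0.01" --pt "0.0099 0.0327 0 0 0 0 0.01" --pt "0.0099 0.0327 0 0 0 0 0.01" --pt "0.0099 0.0327 0 0 0 0 0.01" --pt "0.0099 0.0327 0 0 0 0 0.01" --pt "0.0099 0.0327 0 0 0 0 0.01" --pt "0.0099 0.0327 0 0 0 0 0.01" --pt "0.0099 0.0327 0 0 0 0 0.01" --pt "0.0099 0.0327 0 0 0 0 0.01" --pt "0.0099 0.0327 0 0 0 0 0.01" --pt "0.0099 0.0327 0 0 0 0 0.01" --pt "0 0 0 0 0 0 0.01"

```text
clock: 39.93
ee_pos: [0.3345, 0.3692, 0.1098]
tool_rot: [[-1.0, -0.005, -0.002], [-0.005, 1.0, 0.002], [0.002, 0.002, -1.0]]
force: [0.0, -0.2, 1.0]
opening: 0.0162
grip_force: 78.5
```

Call:
nudge_tcp --pt "0 0 0.02 0 0 0 0.01" --pt "0 0 0.02 0 0 0 0.01" --pt "0 0 0.02 0 0 0 0.01" --pt "0 0 0 0 0 0 0.01" --pt "0 0 0 0 0 0 0.01"

```text
clock: 40.35
ee_pos: [0.3349, 0.3627, 0.0494]
tool_rot: [[-1.0, 0.0, -0.003], [0.0, 1.0, -0.004], [0.003, -0.004, -1.0]]
force: [-0.1, -0.2, -0.5]
opening: 0.0161
grip_force: 78.5
```

Run:
```python
from h import *
held("w17")
goal([.338,.3643,.0135],180)
```

```text
tab end [-0.0563  0.0175] [(-0.05, -0.0021), (-0.035, -0.0021), (0.01, -0.006)] opening 0.0159
shift [-0.0022  0.0007  0.0372] after-turn shift [-0.0021  0.0006  0.0372] rot [-0.1  -0.09 -0.01]
```

The shim's nose seems to droop by 3–4°, which is probably the grip slackening. I'll pitch the tool to level it and check again.

Call:
nudge_tcp --pt "-0.002 0.0006 0 0 -3 0 0.01" --pt "0 0 0 0 0 0 0.01" --pt "0 0 0 0 0 0 0.01" --squeeze 110

```text
clock: 40.65
ee_pos: [0.3384, 0.3656, 0.0523]
tool_rot: [[-0.999, -0.001, 0.052], [-0.001, 1.0, 0.001], [-0.052, 0.001, -0.999]]
force: [0.5, -0.3, -0.5]
opening: 0.0143
grip_force: 108.0
```

Run:
```python
from h import *
held("w18")
f=dict(np.load("w18.npz"));d=f["d"];p=f["p"];W=cloud(f,d);T=arm.state()
m=(W[...,2]>.035)&(W[...,2]<.07)&(abs(W[...,1]-T["ee_pos"][1])<.03)&(W[...,0]<.42)&(W[...,0]>.30)&(p.max(2)<80)
for x in np.arange(.31,.42,.01):
    k=m&(abs(W[...,0]-x)<.004)
    if k.sum()>10: print(round(x,3),k.sum(),np.percentile(W[...,2][k],[10,50,90]).round(4))
```

```text
tab end [-0.0571  0.0169] [(-0.05, -0.0032), (-0.035, -0.0033), (0.01, -0.0063)] opening 0.0145
0.32 311 [0.0518 0.0544 0.0554]
0.33 1327 [0.0549 0.0597 0.0683]
0.34 532 [0.0551 0.0558 0.0568]
0.35 490 [0.0555 0.0563 0.0571]
0.36 481 [0.056  0.0568 0.0574]
0.37 500 [0.0565 0.0573 0.058 ]
0.38 639 [0.057  0.0578 0.0584]
0.39 664 [0.0575 0.0582 0.0589]
0.4 38 [0.0577 0.0584 0.059 ]
```

Depth along the shim now shows the nose 2.5° high, so it was nearly level before. I'll undo most of the pitch and lower it to just above the thick shim.

Call:
nudge_tcp --pt "0 -0.001 0 0 2.6 0 0.01" --pt "0 0 0.02 0 0 0 0.01" --pt "0 0 0.018 0 0 0 0.01" --pt "0 0 0 0 0 0 0.01" --pt "0 0 0 0 0 0 0.01"

```text
clock: 41.12
ee_pos: [0.3385, 0.3637, 0.0132]
tool_rot: [[-1.0, 0.0, 0.005], [0.0, 1.0, -0.001], [-0.005, -0.001, -1.0]]
force: [-0.6, 0.5, -0.3]
opening: 0.015
grip_force: 108.0
```

Run:
```python
from h import *
goal([.398,.3643,.013],180)
f=None
c,p,d=shot("wrist","w19");W=cloud(c,d);T=arm.state()
m=(abs(W[...,1]-T["ee_pos"][1])<.03)&(p.max(2)<80)&(W[...,2]<.03)
for x in np.arange(.30,.43,.01):
    k=m&(abs(W[...,0]-x)<.004)
    if k.sum()>10: print(round(x,3),k.sum(),np.percentile(W[...,2][k],[10,50,90]).round(4),np.percentile(W[...,1][k],[1,99]).round(4))
```

```text
shift [-0.0595  0.0006  0.0005] after-turn shift [-0.0595  0.0006  0.0002] rot [-0.07  0.31 -0.01]
0.32 294 [0.0133 0.016  0.0171] [0.356  0.3742]
0.33 1250 [0.0162 0.0198 0.0285] [0.3449 0.3849]
0.34 530 [0.0158 0.0166 0.0176] [0.3575 0.3722]
0.35 484 [0.0159 0.0166 0.0174] [0.3575 0.3722]
0.36 467 [0.0159 0.0167 0.0173] [0.3568 0.3728]
0.37 511 [0.0159 0.0166 0.0174] [0.3561 0.3735]
0.38 639 [0.016  0.0167 0.0174] [0.3525 0.3771]
0.39 660 [0.0161 0.0167 0.0174] [0.3518 0.3778]
0.4 59 [0.0157 0.0163 0.0173] [0.3581 0.3731]
```

Call:
nudge_tcp --pt "-0.004 0.0006 0.0007 0 0 0 0.01" --pt "-0.004 0 0 0 0 0 0.01" --pt "-0.004 0 0 0 0 0 0.01" --pt "-0.004 0 0 0 0 0 0.01" --pt "-0.004 0 0 0 0 0 0.01" --pt "-0.004 0 0 0 0 0 0.01" --pt "-0.004 0 0 0 0 0 0.01" --pt "-0.004 0 0 0 0 0 0.01" --pt "0 0 0 0 0 0 0.01"

```text
clock: 41.92
ee_pos: [0.3717, 0.365, 0.0129]
tool_rot: [[-1.0, 0.0, 0.008], [0.0, 1.0, 0.0], [-0.008, 0.0, -1.0]]
force: [-0.3, -0.2, -0.1]
opening: 0.0148
grip_force: 108.0
```

Call:
nudge_tcp --pt "-0.004 0 0 0 0 0 0.01" --pt "-0.004 0 0 0 0 0 0.01" --pt "-0.004 0 0 0 0 0 0.01" --pt "-0.004 0 0 0 0 0 0.01" --pt "-0.004 0 0 0 0 0 0.01" --pt "-0.004 0 0 0 0 0 0.01" --pt "-0.004 0 0 0 0 0 0.01" --pt "0 0 0 0 0 0 0.01" --pt "0 0 0 0 0 0 0.01"

```text
clock: 42.67
ee_pos: [0.3989, 0.3649, 0.013]
tool_rot: [[-1.0, 0.0, 0.007], [0.0, 1.0, 0.0], [-0.007, 0.0, -1.0]]
force: [0.4, -0.4, -0.1]
opening: 0.0148
grip_force: 108.0
```

Run:
```python
from h import *
shot("top","t8");f=dict(np.load("t8.npz"))
O,h,s,C,X,Y=win(f,(150,255,203,302));print(O,round(h,2),s,gap(O,X,Y,np.array([.5035,.2327]),.5))
goal([.3985,.3643,.0117],180)
```

```text
[0.49076971 0.30812912] -0.23 [81.6 79.6] [1.4, -0.3]
shift [ 0.0002 -0.0005  0.0012] after-turn shift [ 0.0002 -0.0005  0.0012] rot [-0.01  0.39  0.  ]
```

Call:
nudge_tcp --pt "0 0 0.0012 0 0 0 0.01" --pt "0 0 0 0 0 0 0.01" --pt "0 0 0 0 0 0 0.034" --pt "0 0 0 0 0 0 0.034" --pt "0 0 0 0 0 0 0.034" --pt "0 0 -0.02 0 0 0 0.034" --pt "0 0 -0.03 0 0 0 0.034" --pt "0 0 -0.03 0 0 0 0.034" --pt "0 0 -0.02 0 0 0 0.034" --pt "0 0 0 0 0 0 0.034" --pt "0 0 0 0 0 0 0.034" --squeeze 80

```text
clock: 43.63
ee_pos: [0.3988, 0.3657, 0.113]
tool_rot: [[-1.0, -0.0, 0.009], [-0.0, 1.0, 0.002], [-0.009, 0.002, -1.0]]
force: [0.4, -0.3, -0.1]
opening: 0.0339
grip_force: 0.0
```

Run:
```python
from h import *
c,p,d=shot("wrist","w20");W=cloud(c,d)
m=(p.max(2)<80)&(W[...,2]<.04)&(abs(W[...,1]-.364)<.03)
for x in np.arange(.37,.43,.01):
    k=m&(abs(W[...,0]-x)<.004)
    if k.sum()>10: print(round(x,3),k.sum(),np.percentile(W[...,2][k],[10,50,90]).round(4),np.percentile(W[...,1][k],[1,99]).round(4))
v=m&(W[...,2]>.012);print("tab end x",np.percentile(W[...,0][v],[0.5,2,5]))
```

```text
0.38 158 [0.0035 0.0135 0.0158] [0.356  0.3754]
0.39 278 [0.0145 0.0154 0.0163] [0.3561 0.3755]
0.4 265 [0.0144 0.0153 0.0161] [0.3559 0.3756]
0.41 252 [0.0144 0.0153 0.0161] [0.3556 0.3749]
0.42 497 [0.006  0.0149 0.016 ] [0.3439 0.3866]
tab end x [0.38222894 0.38276368 0.38496015]
```

Call:
nudge_tcp --pt "-0.0047 -0.0331 0 0 0.4 0 0.034" --pt "-0.0047 -0.0331 0 0 0 0 0.034" --pt "-0.0047 -0.0331 0 0 0 0 0.034" --pt "-0.0047 -0.0331 0 0 0 0 0.034" --pt "-0.0047 -0.0331 0 0 0 0 0.034" --pt "-0.0047 -0.0331 0 0 0 0 0.034" --pt "-0.0047 -0.0331 0 0 0 0 0.034" --pt "-0.0047 -0.0331 0 0 0 0 0.034" --pt "-0.0047 -0.0331 0 0 0 0 0.034" --pt "-0.0047 -0.0331 0 0 0 0 0.034" --pt "-0.0047 -0.0331 0 0 0 0 0.034" --pt "0.0044 -0.0349 0 0 0 0 0.034" --pt "0.0044 -0.0349 0 0 0 0 0.034" --pt "0.0044 -0.0349 0 0 0 0 0.034" --pt "0.0044 -0.0349 0 0 0 0 0.034" --pt "0.0044 -0.0349 0 0 0 0 0.034" --pt "0.0044 -0.0349 0 0 0 0 0.034" --pt "0.0044 -0.0349 0 0 0 0 0.034" --pt "0.0044 -0.0349 0 0 0 0 0.034" --pt "0.0044 -0.0349 0 0 0 0 0.034"

```text
clock: 45.35
ee_pos: [0.4086, -0.3142, 0.11]
tool_rot: [[-1.0, 0.0, -0.002], [0.0, 1.0, 0.002], [0.002, 0.002, -1.0]]
force: [1.1, -0.1, 0.7]
opening: 0.034
grip_force: 0.0
```

Call:
nudge_tcp --pt "0 0 0 0 0 -5.7 0.034" --pt "0 0 0 0 0 -5.8 0.034" --pt "0 0 0 0 0 0 0.034" --pt "0 0 0 0 0 0 0.034"

```text
clock: 45.68
ee_pos: [0.4092, -0.3127, 0.1104]
tool_rot: [[-0.981, -0.196, -0.002], [-0.197, 0.981, 0.002], [0.002, 0.002, -1.0]]
force: [0.9, 0.1, 0.0]
opening: 0.0344
grip_force: 0.0
```

Run:
```python
from h import *
shot("wrist","w21");f=dict(np.load("w21.npz"))
for o in shims(f,f["p"],zs=(.005,)): print(*o)
goal([.4104,-.314,.003],191.5)
```

```text
(np.float64(319.0), np.float64(272.0)) [ 0.4537576 -0.3055014] 11.2973795 82.17383575439453 42.91411590576172 3717
shift [-0.0007 -0.0017  0.1077] after-turn shift [-0.0006 -0.0016  0.1077] rot [ 0.09 -0.08 -0.13]
```

Call:
nudge_tcp --pt "-0.0006 -0.0014 0.03 0 0 0 0.034" --pt "0 0 0.03 0 0 0 0.034" --pt "0 0 0.03 0 0 0 0.034" --pt "0 0 0.012 0 0 0 0.034" --pt "0 0 0.005 0 0 0 0.034" --pt "0 0 0.002 0 0 0 0.034" --pt "0 0 0 0 0 0 0.034" --pt "0 0 0 0 0 0 0.01" --pt "0 0 0 0 0 0 0.01" --pt "0 0 0 0 0 0 0.01" --pt "0 0 0 0 0 0 0.01" --pt "0 0 0 0 0 0 0.01" --squeeze 80

```text
clock: 46.73
ee_pos: [0.4121, -0.3152, 0.0044]
tool_rot: [[-0.98, -0.199, 0.002], [-0.199, 0.98, -0.001], [-0.002, -0.002, -1.0]]
force: [-0.7, 1.1, 6.6]
opening: 0.0132
grip_force: 78.3
```

Call:
nudge_tcp --pt "0 0 -0.02 0 0 0 0.01" --pt "0 0 -0.03 0 0 0 0.01" --pt "0 0 -0.03 0 0 0 0.01" --pt "0 0 -0.03 0 0 0 0.01" --pt "0 0 0 0 0 0 0.01" --pt "0 0 0 0 0 0 0.01" --squeeze 110

```text
clock: 47.23
ee_pos: [0.4129, -0.316, 0.1155]
tool_rot: [[-0.98, -0.199, 0.005], [-0.199, 0.98, -0.004], [-0.004, -0.004, -1.0]]
force: [0.6, 0.5, -0.7]
opening: 0.0101
grip_force: 0.0
```

Run:
```python
from h import *
held("w22")
```

```text
  return _methods._mean(a, axis=axis, dtype=dtype,
  ret = ret.dtype.type(ret / rcount)
```

The grip slipped off because the fingers were about 2 mm too high. I'll open, re-measure and go lower.

Call:
nudge_tcp --pt "0 0 0 0 0 0 0.034" --pt "0 0 0 0 0 0 0.034" --pt "0 0 0 0 0 0 0.034" --squeeze 80

```text
clock: 47.53
ee_pos: [0.4103, -0.314, 0.1117]
tool_rot: [[-0.98, -0.199, -0.002], [-0.199, 0.98, 0.001], [0.001, 0.002, -1.0]]
force: [-0.3, -0.2, 0.3]
opening: 0.0342
grip_force: 0.0
```

Run:
```python
from h import *
shot("wrist","w23");f=dict(np.load("w23.npz"))
for o in shims(f,f["p"],zs=(.005,)):
    print(*o); a=np.radians(o[2]); e=np.array([np.cos(a),np.sin(a)])
    if abs(o[1][1]+.305)<.02: goal([*(o[1]+[.001,0]-.045*e),.0017],180+o[2])
```

```text
(np.float64(172.0), np.float64(290.0)) [ 0.48152477 -0.4359612 ] -95.80362 82.97795104980469 45.02318572998047 3772
```

View pics/w23.png

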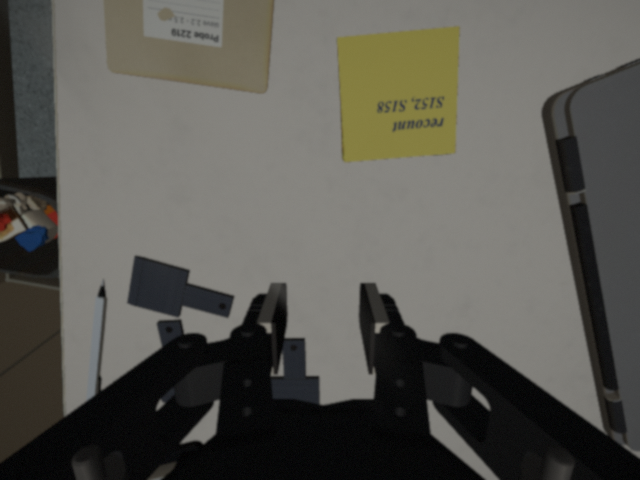

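The shim dropped and now lies flat and turned at (180,290), clear of the pen. I'll leave it and take the thin shim at about (0.569, −0.306), going low enough this time.

Call:
nudge_tcp --pt "-0.028 -0.006 0 0 0 -0.1 0.034" --pt "-0.028 -0.006 0 0 0 -0.1 0.034" --pt "-0.028 -0.006 0 0 0 -0.1 0.034" --pt "-0.028 -0.006 0 0 0 -0.1 0.034" --pt "0 0 0 0 0 0 0.034" --pt "0 0 0 0 0 0 0.034"

```text
clock: 48.08
ee_pos: [0.5263, -0.315, 0.1117]
tool_rot: [[-0.978, -0.208, -0.001], [-0.208, 0.978, 0.001], [0.001, 0.001, -1.0]]
force: [-0.3, 0.4, -0.8]
opening: 0.0339
grip_force: 0.0
```

Run:
```python
from h import *
shot("wrist","w24");f=dict(np.load("w24.npz"))
for o in shims(f,f["p"],zs=(.005,)):
    print(*o); a=np.radians(o[2]); e=np.array([np.cos(a),np.sin(a)])
    if abs(o[1][1]+.305)<.03: goal([*(o[1]+[.001,0]-.045*e),.0017],180+o[2])
```

```text
(np.float64(184.0), np.float64(147.0)) [ 0.48276606 -0.43570432] -96.54065 82.46417999267578 42.85677719116211 4926
(np.float64(191.0), np.float64(246.0)) [ 0.57122105 -0.40985847] 14.511573 82.63768768310547 44.09712600708008 4110
(np.float64(321.0), np.float64(268.0)) [ 0.5676514  -0.30652177] 11.960992 81.23060607910156 42.48783874511719 3638
shift [ 0.0004 -0.001   0.11  ] after-turn shift [ 0.0006 -0.0008  0.11  ] rot [ 0.08 -0.1  -0.02]
```

Call:
nudge_tcp --pt "0.0004 -0.001 0.03 0 0 0 0.034" --pt "0 0 0.03 0 0 0 0.034" --pt "0 0 0.03 0 0 0 0.034" --pt "0 0 0.014 0 0 0 0.034" --pt "0 0 0.004 0 0 0 0.034" --pt "0 0 0 0 0 0 0.034" --pt "0 0 0 0 0 0 0.034"

```text
clock: 48.72
ee_pos: [0.5252, -0.3169, 0.0057]
tool_rot: [[-0.979, -0.206, 0.0], [-0.206, 0.979, -0.0], [-0.0, -0.0, -1.0]]
force: [0.6, 0.0, -0.2]
opening: 0.0342
grip_force: 0.0
```

Run:
```python
from h import *
print(arm.state()["ee_pos"],arm.state()["force"])
```

```text
[ 0.52516465 -0.31685876  0.00565796] [ 0.59991519  0.04041139 -0.1650256 ]
```

Call:
nudge_tcp --pt "0 0 0.0043 0 0 0 0.034" --pt "0 0 0 0 0 0 0.034" --pt "0 0 0 0 0 0 0.034"

```text
clock: 48.97
ee_pos: [0.5259, -0.3169, 0.0015]
tool_rot: [[-0.978, -0.206, 0.001], [-0.206, 0.978, -0.001], [-0.001, -0.001, -1.0]]
force: [-1.4, -0.7, -0.3]
opening: 0.0345
grip_force: 0.0
```

Call:
nudge_tcp --pt "0 0 0 0 0 0 0.01" --pt "0 0 0 0 0 0 0.01" --pt "0 0 0 0 0 0 0.01" --pt "0 0 0 0 0 0 0.01" --pt "0 0 0 0 0 0 0.01" --squeeze 80

```text
clock: 49.38
ee_pos: [0.5259, -0.3168, 0.0016]
tool_rot: [[-0.978, -0.206, 0.001], [-0.206, 0.978, -0.001], [-0.001, -0.001, -1.0]]
force: [-1.7, 0.5, 6.4]
opening: 0.0164
grip_force: 78.2
```

Good grip (opening 16.4 mm, as with the first thin shim). Now I'll lift and check it.

Call:
nudge_tcp --pt "0 0 -0.01 0 0 0 0.01" --pt "0 0 -0.02 0 0 0 0.01" --pt "0 0 -0.025 0 0 0 0.01" --pt "0 0 -0.025 0 0 0 0.01" --pt "0 0 -0.025 0 0 0 0.01" --pt "0 0 0 0 0 0 0.01" --pt "0 0 0 0 0 0 0.01"

```text
clock: 49.97
ee_pos: [0.5269, -0.3173, 0.108]
tool_rot: [[-0.978, -0.206, 0.004], [-0.206, 0.978, -0.002], [-0.003, -0.003, -1.0]]
force: [0.8, 1.2, -1.2]
opening: 0.016
grip_force: 78.3
```

Add to h.py:
```python
def level(fn):
    "held shim seen in depth: top height along world x (tool down, yaw 180), tab end"
    c,p,d=shot("wrist",fn);T=arm.state();L=(cloud(c,d)-T["ee_pos"])@T["tool_rot"]
    m=(abs(L[...,1])<.012)&(L[...,0]>-.065)&(L[...,0]<-.01)&(p.max(2)<80)&(abs(L[...,2])<.015)&(d>0)
    a=np.polyfit(L[...,0][m],L[...,2][m],1)
    t=(abs(L[...,1])<.008)&(abs(L[...,0])<.04)&(p.max(2)<80)&(abs(L[...,2])<.009)&(d>0)
    print("n",m.sum(),"nose-down deg",-np.degrees(a[0]).round(2),"top at TCP",a[1].round(4),"tab end",np.percentile(L[...,0][t],99).round(4),"opening",round(T["opening"],4))
```

Run:
```python
from h import *
level("w25"); goal([.5259,-.3168,.11],180)
```

```text
n 3466 nose-down deg 0.2 top at TCP -0.0054 tab end 0.0155 opening 0.0161
shift [-0.     -0.0001 -0.0036] after-turn shift [-0.0001 -0.0001 -0.0036] rot [-0.05  0.07 11.91]
```

Call:
nudge_tcp --pt "0 0 0 0 0 5.95 0.01" --pt "0 0 0 0 0 5.95 0.01" --pt "0.0085 0.0352 0 0 0 0 0.01" --pt "0.0085 0.0352 0 0 0 0 0.01" --pt "0.0085 0.0352 0 0 0 0 0.01" --pt "0.0085 0.0352 0 0 0 0 0.01" --pt "0.0085 0.0352 0 0 0 0 0.01" --pt "0.0085 0.0352 0 0 0 0 0.01" --pt "0.0085 0.0352 0 0 0 0 0.01" --pt "0.0085 0.0352 0 0 0 0 0.01" --pt "0.0085 0.0352 0 0 0 0 0.01" --squeeze 110

```text
clock: 50.93
ee_pos: [0.4469, 0.0018, 0.1044]
tool_rot: [[-1.0, 0.0, -0.002], [0.0, 1.0, 0.0], [0.002, 0.0, -1.0]]
force: [1.1, 0.9, 0.3]
opening: 0.0147
grip_force: 108.0
```

Call:
nudge_tcp --pt "0.0102 0.0331 0 0 0 0 0.01" --pt "0.0102 0.0331 0 0 0 0 0.01" --pt "0.0102 0.0331 0 0 0 0 0.01" --pt "0.0102 0.0331 0 0 0 0 0.01" --pt "0.0102 0.0331 0 0 0 0 0.01" --pt "0.0102 0.0331 0 0 0 0 0.01" --pt "0.0102 0.0331 0 0 0 0 0.01" --pt "0.0102 0.0331 0 0 0 0 0.01" --pt "0.0102 0.0331 0 0 0 0 0.01" --pt "0.0102 0.0331 0 0 0 0 0.01" --pt "0.0102 0.0331 0 0 0 0 0.01" --pt "0 0 0.02 0 0 0 0.01" --pt "0 0 0.02 0 0 0 0.01" --pt "0 0 0.02 0 0 0 0.01" --pt "0 0 0 0 0 0 0.01" --pt "0 0 0 0 0 0 0.01"

```text
clock: 52.27
ee_pos: [0.335, 0.3627, 0.0439]
tool_rot: [[-1.0, -0.0, -0.003], [-0.0, 1.0, -0.003], [0.003, -0.003, -1.0]]
force: [-0.8, 1.1, -0.1]
opening: 0.0148
grip_force: 108.1
```

Run:
```python
from h import *
level("w26"); goal([.338,.3643,.022],180)
```

```text
n 3149 nose-down deg 0.41 top at TCP -0.0024 tab end 0.0178 opening 0.0147
shift [-0.002   0.0007  0.0231] after-turn shift [-0.002   0.0007  0.0231] rot [-0.09 -0.08  0.  ]
```

Call:
nudge_tcp --pt "-0.002 0.0007 0.0125 0 -0.4 0 0.01" --pt "0 0 0.012 0 0 0 0.01" --pt "0 0 0 0 0 0 0.01" --pt "0 0 0 0 0 0 0.01"

```text
clock: 52.65
ee_pos: [0.3389, 0.3649, 0.0217]
tool_rot: [[-1.0, 0.0, 0.007], [0.0, 1.0, -0.0], [-0.007, -0.0, -1.0]]
force: [0.7, 0.1, -0.9]
opening: 0.0146
grip_force: 108.1
```

Add to h.py:
```python
def topz(fn,lo=0,hi=.04):
    c,p,d=shot("wrist",fn);W=cloud(c,d);T=arm.state();print(T["ee_pos"].round(4),T["force"].round(1))
    m=(p.max(2)<80)&(W[...,2]<hi)&(W[...,2]>lo)&(abs(W[...,1]-.364)<.007)&(d>0)
    for x in np.arange(.31,.43,.01):
        k=m&(abs(W[...,0]-x)<.004)
        if k.sum()>10: print(round(x,3),k.sum(),np.percentile(W[...,2][k],[10,50,90]).round(4))
    q=m&(W[...,2]>.012);print("tab end x",np.percentile(W[...,0][q],[.5,2]).round(4))
```

Run:
```python
from h import *
topz("w27"); goal([.338,.3643,.022],180)
```

```text
[0.3392 0.3653 0.022 ] [ 1.1  0.2 -0.3]
0.32 200 [0.0224 0.0248 0.0257]
0.33 549 [0.0246 0.0254 0.032 ]
0.34 434 [0.0246 0.0253 0.0262]
0.35 390 [0.0247 0.0254 0.0261]
0.36 388 [0.0246 0.0253 0.026 ]
0.37 389 [0.0247 0.0254 0.026 ]
0.38 365 [0.0247 0.0254 0.0261]
0.39 362 [0.0248 0.0255 0.0262]
0.4 61 [0.0247 0.0254 0.0259]
tab end x [0.3221 0.3225]
shift [ 0.0012 -0.001   0.    ] after-turn shift [ 0.0012 -0.001   0.    ] rot [ 0.04  0.44 -0.01]
```

Call:
nudge_tcp --pt "0 -0.0008 0.0047 0 0 0 0.01" --pt "0 0 0 0 0 0 0.01" --pt "0 0 0 0 0 0 0.01"

```text
clock: 52.95
ee_pos: [0.3389, 0.3643, 0.0167]
tool_rot: [[-1.0, -0.0, 0.007], [-0.0, 1.0, 0.0], [-0.007, 0.0, -1.0]]
force: [-0.5, -0.1, 0.1]
opening: 0.015
grip_force: 108.1
```

Run:
```python
from h import *
topz("w28")
```

```text
[0.3389 0.3643 0.0166] [-0.2  0.3 -0.8]
0.32 205 [0.0173 0.0196 0.0206]
0.33 545 [0.0195 0.0204 0.0272]
0.34 469 [0.0195 0.0202 0.0213]
0.35 437 [0.0195 0.0203 0.0211]
0.36 409 [0.0196 0.0203 0.021 ]
0.37 383 [0.0197 0.0203 0.021 ]
0.38 363 [0.0196 0.0204 0.021 ]
0.39 349 [0.0197 0.0203 0.0209]
0.4 57 [0.0196 0.0202 0.0208]
tab end x [0.3221 0.3225]
```

Call:
nudge_tcp --pt "-0.004 0 0 0 0 0 0.01" --pt "-0.004 0 0 0 0 0 0.01" --pt "-0.004 0 0 0 0 0 0.01" --pt "-0.004 0 0 0 0 0 0.01" --pt "0 0 0 0 0 0 0.01"

```text
clock: 53.42
ee_pos: [0.356, 0.3646, 0.0166]
tool_rot: [[-1.0, 0.001, 0.008], [0.001, 1.0, 0.001], [-0.008, 0.001, -1.0]]
force: [-0.1, -0.3, 0.6]
opening: 0.0149
grip_force: 108.2
```

Call:
nudge_tcp --pt "-0.003 0 0 0 0 0 0.01" --pt "-0.003 0 0 0 0 0 0.01" --pt "-0.003 0 0 0 0 0 0.01" --pt "-0.003 0 0 0 0 0 0.01" --pt "-0.003 0 0 0 0 0 0.01" --pt "-0.003 0 0 0 0 0 0.01" --pt "-0.003 0 0 0 0 0 0.01" --pt "0 0 0 0 0 0 0.01"

```text
clock: 54.08
ee_pos: [0.3766, 0.3644, 0.0167]
tool_rot: [[-1.0, 0.0, 0.008], [0.0, 1.0, 0.0], [-0.008, 0.0, -1.0]]
force: [-0.5, 0.0, 1.9]
opening: 0.0149
grip_force: 108.4
```

Call:
nudge_tcp --pt "-0.003 0 0 0 0 0 0.01" --pt "-0.003 0 0 0 0 0 0.01" --pt "-0.003 0 0 0 0 0 0.01" --pt "-0.003 0 0 0 0 0 0.01" --pt "-0.003 0 0 0 0 0 0.01" --pt "-0.003 0 0 0 0 0 0.01" --pt "-0.004 0 0 0 0 0 0.01" --pt "0 0 0 0 0 0 0.01" --pt "0 0 0 0 0 0 0.01"

```text
clock: 54.83
ee_pos: [0.3989, 0.3643, 0.0168]
tool_rot: [[-1.0, 0.0, 0.009], [0.0, 1.0, -0.0], [-0.009, -0.0, -1.0]]
force: [2.0, 0.2, 2.2]
opening: 0.0149
grip_force: 108.5
```

Run:
```python
from h import *
topz("w29")
shot("top","t9");f=dict(np.load("t9.npz"))
O,h,s,C,X,Y=win(f,(150,255,203,302));print(O,round(h,2),s,gap(O,X,Y,np.array([.5035,.2327]),.5))
```

```text
[0.3988 0.3644 0.0168] [1.7 0.2 1.1]
0.38 546 [0.0038 0.0142 0.0204]
0.39 549 [0.0198 0.0206 0.0271]
0.4 469 [0.0197 0.0204 0.0214]
0.41 429 [0.0197 0.0204 0.0214]
0.42 405 [0.0197 0.0204 0.021 ]
tab end x [0.3819 0.3821]
[0.49076981 0.3081116 ] -0.23 [81.6 79.6] [1.4, -0.4]
```

Call:
nudge_tcp --pt "0 0 0 0 0 0 0.034" --pt "0 0 0 0 0 0 0.034" --pt "0 0 0 0 0 0 0.034" --pt "0 0 -0.015 0 0 0 0.034" --pt "0 0 -0.03 0 0 0 0.034" --pt "0 0 -0.03 0 0 0 0.034" --pt "0 0 -0.02 0 0 0 0.034" --pt "0 0 0 0 0 0 0" --pt "0 0 0 0 0 0 0" --pt "0 0 0 0 0 0 0"

```text
clock: 55.77
ee_pos: [0.3966, 0.3639, 0.111]
tool_rot: [[-1.0, -0.0, 0.006], [-0.0, 1.0, -0.001], [-0.006, -0.001, -1.0]]
force: [0.8, -0.2, -0.9]
opening: 0.0001
grip_force: 0.0
```

Run:
```python
from h import *
topz("w30"); goal([.444,.3643,.065],180)
shot("top","t10");f=dict(np.load("t10.npz"))
O,h,s,C,X,Y=win(f,(150,255,203,302));print(O,round(h,2),s,gap(O,X,Y,np.array([.5035,.2327]),.5))
```

```text
[0.3963 0.3636 0.1105] [ 0.9 -0.2 -0.1]
0.38 152 [0.0047 0.0189 0.0209]
0.39 202 [0.0196 0.0203 0.0212]
0.4 192 [0.0195 0.0203 0.0212]
0.41 184 [0.0195 0.0203 0.0212]
0.42 180 [0.0196 0.0204 0.0213]
tab end x [0.3814 0.3816]
shift [-0.0475  0.0008  0.0458] after-turn shift [-0.0477  0.0007  0.0455] rot [-0.08  0.32  0.01]
[0.49076971 0.30812378] -0.23 [81.3 79.6] [1.4, -0.4]
```

Call:
nudge_tcp --pt "-0.015 0 0 0 0.3 0 0" --pt "-0.015 0 0 0 0 0 0" --pt "-0.015 0 0 0 0 0 0" --pt "0 0 0.02 0 0 0 0" --pt "0 0 0.02 0 0 0 0" --pt "0 0 0.006 0 0 0 0" --pt "0 0 0 0 0 0 0"

```text
clock: 56.45
ee_pos: [0.4401, 0.3625, 0.0629]
tool_rot: [[-1.0, -0.0, -0.003], [-0.0, 1.0, -0.004], [0.003, -0.004, -1.0]]
force: [-0.0, 0.8, -1.2]
opening: -0.0003
grip_force: 0.0
```

Call:
nudge_tcp --pt "-0.004 0.0015 0.002 0 0 0 0" --pt "0 0 0.002 0 0 0 0" --pt "0 0 0.002 0 0 0 0" --pt "0 0 0 0 0 0 0" --pt "0 0 0 0 0 0 0"

```text
clock: 56.87
ee_pos: [0.4463, 0.366, 0.0604]
tool_rot: [[-1.0, -0.0, 0.002], [-0.0, 1.0, 0.0], [-0.002, 0.0, -1.0]]
force: [-0.1, -0.9, -0.2]
opening: 0.0001
grip_force: 0.0
```

Call:
nudge_tcp --pt "0 0 0.002 0 0 0 0" --pt "0 0 0 0 0 0 0" --pt "0 0 0 0 0 0 0"

```text
clock: 57.12
ee_pos: [0.4461, 0.3658, 0.058]
tool_rot: [[-1.0, -0.0, 0.002], [-0.0, 1.0, 0.0], [-0.002, 0.0, -1.0]]
force: [-0.3, 0.2, 0.5]
opening: -0.0003
grip_force: 0.0
```

Call:
nudge_tcp --pt "0 0 0.001 0 0 0 0" --pt "0 0 0 0 0 0 0" --pt "0 0 0 0 0 0 0"

```text
clock: 57.37
ee_pos: [0.4461, 0.3657, 0.0569]
tool_rot: [[-1.0, -0.0, 0.002], [-0.0, 1.0, -0.0], [-0.002, -0.0, -1.0]]
force: [0.2, -0.1, 0.3]
opening: -0.0001
grip_force: 0.0
```

Call:
nudge_tcp --pt "0 0 0.0015 0 0 0 0" --pt "0 0 0 0 0 0 0" --pt "0 0 0 0 0 0 0"

```text
clock: 57.62
ee_pos: [0.4461, 0.3657, 0.0553]
tool_rot: [[-1.0, -0.0, 0.002], [-0.0, 1.0, -0.0], [-0.002, -0.0, -1.0]]
force: [0.8, -0.7, 0.4]
opening: 0.0003
grip_force: 0.0
```

Call:
nudge_tcp --pt "0 0 0.001 0 0 0 0" --pt "0 0 0 0 0 0 0" --pt "0 0 0 0 0 0 0"

```text
clock: 57.87
ee_pos: [0.4462, 0.3659, 0.0549]
tool_rot: [[-1.0, -0.0, 0.002], [-0.0, 1.0, 0.0], [-0.002, 0.0, -1.0]]
force: [-1.7, -0.6, 5.6]
opening: 0.0001
grip_force: 2.6
```

Call:
nudge_tcp --pt "0 0 0.0008 0 0 0 0" --pt "0 0 0 0 0 0 0" --pt "0 0 0 0 0 0 0"

```text
clock: 58.12
ee_pos: [0.4459, 0.3662, 0.0544]
tool_rot: [[-1.0, -0.0, 0.001], [-0.0, 1.0, 0.001], [-0.001, 0.001, -1.0]]
force: [-3.6, -0.4, 7.3]
opening: -0.0001
grip_force: 3.8
```

Call:
nudge_tcp --pt "0 0 0.0006 0 0 0 0" --pt "0 0 0 0 0 0 0" --pt "0 0 0 0 0 0 0" --pt "0 0 0 0 0 0 0" --pt "0 0 0 0 0 0 0" --pt "0 0 0 0 0 0 0"

```text
clock: 58.62
ee_pos: [0.4458, 0.3663, 0.0542]
tool_rot: [[-1.0, -0.001, 0.001], [-0.001, 1.0, 0.001], [-0.001, 0.001, -1.0]]
force: [-3.9, -1.1, 11.5]
opening: -0.0002
grip_force: 5.4
```

The corner took 11.5 N and moved only about 0.7 mm, so it no longer rocks. Now I'll lift and go to the dish.

Call:
nudge_tcp --pt "0 0 -0.01 0 0 0 0" --pt "0 0 -0.03 0 0 0 0" --pt "0 0 -0.03 0 0 0 0" --pt "0 0 -0.03 0 0 0 0" --pt "-0.0078 -0.034 0 0 0 0 0" --pt "-0.0078 -0.034 0 0 0 0 0.085" --pt "-0.0078 -0.034 0 0 0 0 0.085" --pt "-0.0078 -0.034 0 0 0 0 0.085" --pt "-0.0078 -0.034 0 0 0 0 0.085" --pt "-0.0078 -0.034 0 0 0 0 0.085" --pt "-0.0078 -0.034 0 0 0 0 0.085" --pt "-0.0078 -0.034 0 0 0 0 0.085" --pt "-0.0078 -0.034 0 0 0 0 0.085" --pt "-0.0078 -0.034 0 0 0 0 0.085" --pt "-0.0078 -0.034 0 0 0 0 0.085" --pt "-0.0078 -0.034 0 0 0 0 0.085" --pt "-0.0078 -0.034 0 0 0 0 0.085" --pt "-0.0078 -0.034 0 0 0 0 0.085" --pt "-0.0078 -0.034 0 0 0 0 0.085" --pt "-0.0078 -0.034 0 0 0 0 0.085" --squeeze 25

```text
clock: 60.28
ee_pos: [0.5712, -0.1802, 0.1537]
tool_rot: [[-1.0, 0.0, 0.002], [0.0, 1.0, -0.0], [-0.002, -0.0, -1.0]]
force: [1.0, 1.2, -0.2]
opening: 0.0855
grip_force: 0.0
```

Call:
nudge_tcp --pt "0 0 0 0 0 0 0.085" --pt "0 0 0 0 0 0 0.085"

```text
clock: 60.45
ee_pos: [0.5711, -0.18, 0.1533]
tool_rot: [[-1.0, 0.003, 0.002], [0.003, 1.0, -0.0], [-0.002, -0.0, -1.0]]
force: [0.2, 0.8, -0.7]
opening: 0.0847
grip_force: 0.0
```

Run:
```python
from h import *
shot("top","t11");f=dict(np.load("t11.npz"))
O,h,s,C,X,Y=win(f,(150,255,203,302));print("plate",O,round(h,2),s,gap(O,X,Y,np.array([.5035,.2327]),.5))
g0=np.load("top0.npz")["p"].astype(int);p=f["p"]
d=np.abs(p.astype(int)-g0).sum(2)
sub=cv2.absdiff(p[215:320,340:500],g0[215:320,340:500].astype(np.uint8))
shot("wrist","w31");f=dict(np.load("w31.npz"))
gr=cv2.medianBlur(cv2.cvtColor(f["p"],cv2.COLOR_RGB2GRAY),5)
c=cv2.HoughCircles(gr,cv2.HOUGH_GRADIENT,1.2,60,param1=80,param2=25,minRadius=25,maxRadius=55)
if c is not None:
    for u,v,r in c[0][:6]:
        if v<330: print("circle",u,v,r,ray(f,[(u,v)],.014)[0], "diam",ray(f,[(u+r,v)],.014)[0][1]-ray(f,[(u-r,v)],.014)[0][1])
```

```text
plate [0.49076978 0.30813934] -0.23 [80.9 79.6] [1.4, -0.3]
circle 288.6 225.00002 30.16 [ 0.57280255 -0.20727374  0.014     ] diam 0.052726871881868864
circle 582.60004 329.40002 51.64 [0.67781389 0.07358279 0.014     ] diam 0.09983125943682467
```

The dish seems to have moved about 3 cm to y ≈ −0.207, and the circle's size is a little small. I'll cross-check with depth.

Run:
```python
from h import *
f=dict(np.load("w31.npz"));W=cloud(f,f["d"])
m=(W[...,2]>.008)&(W[...,2]<.022)&(abs(W[...,0]-.57)<.08)&(abs(W[...,1]+.2)<.08)&(f["d"]>0)
n,l,s,ce=cv2.connectedComponentsWithStats(m.astype(np.uint8))
for i in range(1,n):
    if s[i,4]<300: continue
    k=l==i;P=W[k]
    (x,y),r=cv2.minEnclosingCircle((P[:,:2]*1000).astype(np.float32));print(s[i],ce[i].round(),x,y,r,np.median(P[:,2]),np.percentile(P[:,0],[1,99]),np.percentile(P[:,1],[1,99]))
t=dict(np.load("t11.npz"));print("top px expect",proj(t,[[.5728,-.2073,.014],[.5697,-.1786,.014]]).round(1))
g=cv2.medianBlur(cv2.cvtColor(t["p"],cv2.COLOR_RGB2GRAY),3)
p=f["p"][150:330,200:420][:,:,::-1];cv2.imwrite("pics/w31c.png",cv2.resize(p,None,fx=3,fy=3))
```

```text
[ 250  195   69   67 3630] [284. 228.] 577.152099609375 -211.14260864257812 30.395587921142578 0.014594838386495817 [0.54793859 0.60506217] [-0.23914044 -0.18254667]
top px expect [[381.7 245.8]
 [371.  247. ]]
```

View pics/w31c.png

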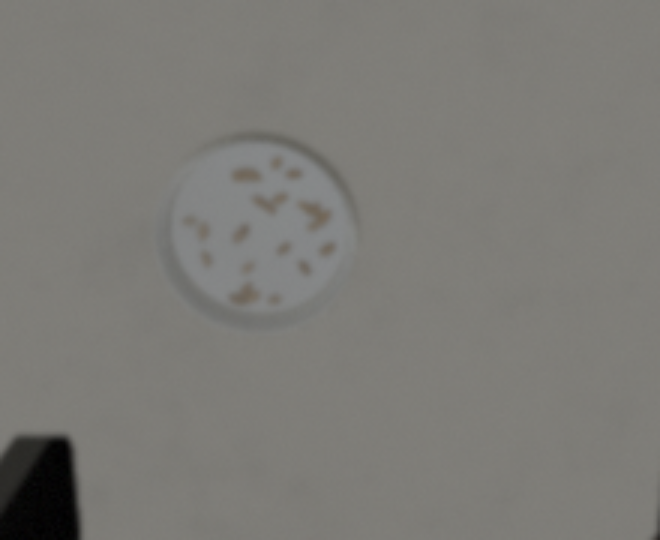

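The dish is at about (286,226) in the full picture. Depth puts its centre at (0.576, −0.2105) with radius 30.4 mm, which matches 61 mm across. Descending to grasp it.

Call:
nudge_tcp --pt "-0.0025 -0.0155 0 0 0 0 0.085" --pt "-0.0025 -0.015 0 0 0 0 0.085" --pt "0 0 0.03 0 0 0 0.085" --pt "0 0 0.03 0 0 0 0.085" --pt "0 0 0.03 0 0 0 0.085" --pt "0 0 0.03 0 0 0 0.085" --pt "0 0 0.02 0 0 0 0.085" --pt "0 0 0.007 0 0 0 0.085" --pt "0 0 0 0 0 0 0.085" --pt "0 0 0 0 0 0 0.085"

```text
clock: 61.38
ee_pos: [0.5767, -0.209, 0.0069]
tool_rot: [[-1.0, -0.0, 0.002], [-0.0, 1.0, -0.0], [-0.002, -0.0, -1.0]]
force: [0.5, -0.5, 0.0]
opening: 0.0851
grip_force: 0.0
```

Run:
```python
from h import *
goal([.576,-.2105,0],180)
```

```text
shift [ 0.0007 -0.0015  0.0069] after-turn shift [ 0.0007 -0.0015  0.0069] rot [-0.02  0.13  0.02]
```

Call:
nudge_tcp --pt "0.0007 -0.0015 0.007 0 0 0 0.085" --pt "0 0 0 0 0 0 0.085" --pt "0 0 0 0 0 0 0.05" --pt "0 0 0 0 0 0 0.05" --pt "0 0 0 0 0 0 0.05" --pt "0 0 0 0 0 0 0.05" --pt "0 0 0 0 0 0 0.05" --pt "0 0 0 0 0 0 0.05" --squeeze 30

```text
clock: 62.05
ee_pos: [0.5761, -0.2105, 0.0005]
tool_rot: [[-1.0, -0.0, 0.003], [-0.0, 1.0, -0.001], [-0.003, -0.001, -1.0]]
force: [-1.0, 0.3, 4.9]
opening: 0.0583
grip_force: 31.8
```

Call:
nudge_tcp --pt "0 0 -0.01 0 0 0 0.05" --pt "0 0 -0.02 0 0 0 0.05" --pt "0 0 -0.03 0 0 0 0.05" --pt "0 0 -0.03 0 0 0 0.05" --pt "0 0 -0.03 0 0 0 0.05" --pt "0 0 -0.02 0 0 0 0.05" --pt "0 0 0 0 0 0 0.05" --pt "0 0 0 0 0 0 0.05"

```text
clock: 62.72
ee_pos: [0.5765, -0.2106, 0.1416]
tool_rot: [[-1.0, -0.0, 0.006], [-0.0, 1.0, -0.001], [-0.006, -0.001, -1.0]]
force: [0.6, 0.1, -0.8]
opening: 0.0581
grip_force: 32.5
```

Run:
```python
from h import *
c,p,d=shot("wrist","w32");T=arm.state();L=(cloud(c,d)-T["ee_pos"])@T["tool_rot"]
m=(abs(L[...,0])<.04)&(abs(L[...,1])<.026)&(abs(L[...,2])<.03)&(d>0)
print(m.sum(),np.percentile(L[...,0][m],[1,50,99]),np.median(L[...,2][m]))
```

```text
13297 [-0.02983412  0.0015512   0.02758595] -0.01564902573359093
```

Call:
nudge_tcp --pt "0.006 0.0335 0 0 0 0 0.05" --pt "0.006 0.0335 0 0 0 0 0.05" --pt "0.006 0.0335 0 0 0 0 0.05" --pt "0.006 0.0335 0 0 0 0 0.05" --pt "0.006 0.0335 0 0 0 0 0.05" --pt "0.006 0.0335 0 0 0 0 0.05" --pt "0.006 0.0335 0 0 0 0 0.05" --pt "0.006 0.0335 0 0 0 0 0.05" --pt "0.006 0.0335 0 0 0 0 0.05" --pt "0.006 0.0335 0 0 0 0 0.05" --pt "0.006 0.0335 0 0 0 0 0.05" --pt "0.006 0.0335 0 0 0 0 0.05" --pt "0.006 0.0335 0 0 0 0 0.05" --pt "0.006 0.0335 0 0 0 0 0.05" --pt "0.006 0.0335 0 0 0 0 0.05" --pt "0.006 0.0335 0 0 0 0 0.05" --pt "0 0 0 0 0 0 0.05" --pt "0 0 0 0 0 0 0.05"

```text
clock: 64.27
ee_pos: [0.4776, 0.3267, 0.1373]
tool_rot: [[-1.0, -0.003, -0.001], [-0.003, 1.0, -0.002], [0.001, -0.002, -1.0]]
force: [0.0, -0.8, -0.4]
opening: 0.058
grip_force: 32.6
```

Run:
```python
from h import *
goal([.4805,.325,.06],180)
c,p,d=shot("wrist","w33");T=arm.state();L=(cloud(c,d)-T["ee_pos"])@T["tool_rot"]
m=(abs(L[...,0])<.045)&(abs(L[...,1])<.026)&(abs(L[...,2])<.03)&(d>0)
print(m.sum(),np.percentile(L[...,0][m],[1,50,99]),np.median(L[...,2][m]),T["opening"])
shot("top","t12");f=dict(np.load("t12.npz"))
```

```text
shift [-0.0029 -0.0015  0.0773] after-turn shift [-0.0029 -0.0017  0.0773] rot [-0.1  -0.03  0.19]
13187 [-0.02841559  0.00297125  0.02904594] -0.013818920688957494 0.05832822756691943
```

Call:
nudge_tcp --pt "-0.0039 -0.0016 0.02 0 0 0.2 0.05" --pt "0 0 0.025 0 0 0 0.05" --pt "0 0 0.02 0 0 0 0.05" --pt "0 0 0.01 0 0 0 0.05" --pt "0 0 0.002 0 0 0 0.05" --pt "0 0 0 0 0 0 0.05" --pt "0 0 0 0 0 0 0.05"

```text
clock: 64.95
ee_pos: [0.4839, 0.324, 0.063]
tool_rot: [[-1.0, 0.004, 0.003], [0.004, 1.0, 0.001], [-0.003, 0.001, -1.0]]
force: [-0.4, 1.0, -0.1]
opening: 0.0584
grip_force: 32.6
```

Call:
nudge_tcp --pt "0 0 0.001 0 0 0 0.05" --pt "0 0 0 0 0 0 0.05" --pt "0 0 0 0 0 0 0.05"

```text
clock: 65.2
ee_pos: [0.4837, 0.3246, 0.062]
tool_rot: [[-1.0, 0.003, 0.003], [0.003, 1.0, 0.001], [-0.003, 0.001, -1.0]]
force: [0.4, 0.1, -0.1]
opening: 0.0579
grip_force: 32.6
```

Call:
nudge_tcp --pt "0.0018 0.0004 0.004 0 0 0 0.05" --pt "0 0 0.001 0 0 0 0.05" --pt "0 0 0 0 0 0 0.05" --pt "0 0 0 0 0 0 0.05"

```text
clock: 65.53
ee_pos: [0.4812, 0.3245, 0.0559]
tool_rot: [[-1.0, 0.003, 0.001], [0.003, 1.0, -0.0], [-0.001, -0.0, -1.0]]
force: [-0.9, -0.7, -0.2]
opening: 0.058
grip_force: 32.6
```

Call:
nudge_tcp --pt "0 0 0.001 0 0 0 0.05" --pt "0 0 0 0 0 0 0.05" --pt "0 0 0 0 0 0 0.05"

```text
clock: 65.78
ee_pos: [0.4814, 0.3247, 0.0555]
tool_rot: [[-1.0, 0.003, 0.002], [0.003, 1.0, 0.0], [-0.002, 0.0, -1.0]]
force: [-1.2, -1.5, 5.3]
opening: 0.0584
grip_force: 33.2
```

Call:
nudge_tcp --pt "0 0 -0.0006 0 0 0 0.05" --pt "0 0 0 0 0 0 0.08" --pt "0 0 0 0 0 0 0.08" --pt "0 0 0 0 0 0 0.08" --pt "0 0 0 0 0 0 0.08" --pt "0 0 -0.015 0 0 0 0.08" --pt "0 0 -0.03 0 0 0 0.08" --pt "0 0 -0.03 0 0 0 0.08" --pt "0 0 -0.03 0 0 0 0.08" --pt "0 0 -0.03 0 0 0 0.08" --pt "0 0 0 0 0 0 0.08" --pt "0 0 0 0 0 0 0.08"

```text
clock: 66.78
ee_pos: [0.4825, 0.3255, 0.1927]
tool_rot: [[-1.0, 0.003, 0.005], [0.003, 1.0, 0.002], [-0.005, 0.002, -1.0]]
force: [-0.5, 0.5, -0.9]
opening: 0.0801
grip_force: 0.0
```

Run:
```python
from h import *
c,p,d=shot("wrist","w34");f=dict(np.load("w34.npz"));W=cloud(f,d)
m=(W[...,2]>.062)&(W[...,2]<.08)&(abs(W[...,0]-.48)<.05)&(abs(W[...,1]-.325)<.05)&(d>0)
(x,y),r=cv2.minEnclosingCircle((W[m][:,:2]*1000).astype(np.float32));print("dish",m.sum(),x,y,r,np.median(W[m][:,2]))
# window outline incl. dish: bright/dark border rect around
g=p.min(2);k=(W[...,2]>.045)&(W[...,2]<.08)&(abs(W[...,0]-.482)<.05)&(abs(W[...,1]-.325)<.05)
for thr in(130,140,150):
    mm=((g>thr)&k).astype(np.uint8);v,u=np.nonzero(mm)
    P=ray(f,np.c_[u,v],.055)[:,:2];print(thr,len(u),np.percentile(P,[.5,99.5],axis=0).round(4).tolist(),cv2.minAreaRect((P*1000).astype(np.float32)))
```

```text
dish 4258 495.2485656738281 311.14263916015625 49.30159378051758 0.06957416261750554
130 7412 [[0.4418, 0.2854], [0.5221, 0.3652]] ((481.97900390625, 325.26385498046875), (80.6378173828125, 80.78379821777344), 0.029900074005126953)
140 5690 [[0.4426, 0.2863], [0.5214, 0.3646]] ((481.9487609863281, 325.16888427734375), (79.32884216308594, 78.91131591796875), 89.9021987915039)Traceback (most recent call last):
  File "<stdin>", line 9, in <module>
    return _quantile_unchecked(
        a, q, axis, out, overwrite_input, method, keepdims, weights)
    return _ureduce(a,
                    func=_quantile_ureduce_func,
    ...<5 lines>...
                    overwrite_input=overwrite_input,
                    method=method)
    r = func(a, **kwargs)
    result = _quantile(arr,
                       quantiles=q,
    ...<2 lines>...
                       out=out,
                       weights=wgt)
    slices_having_nans = np.isnan(arr[-1, ...])
                                  ~~~^^^^^^^^^
IndexError: index -1 is out of bounds for axis 0 with size 0
```

Run:
```python
from h import *
f=dict(np.load("w34.npz"));d=f["d"];p=f["p"];W=cloud(f,d)
m=(W[...,2]>.063)&(W[...,2]<.075)&(np.hypot(W[...,0]-.482,W[...,1]-.325)<.04)&(d>0)
(x,y),r=cv2.minEnclosingCircle((W[m][:,:2]*1000).astype(np.float32));print("dish",m.sum(),x,y,r,np.median(W[m][:,2]),np.percentile(W[m][:,:2],[1,99],axis=0))
k=(W[...,2]>.012)&(W[...,2]<.03)&(W[...,0]<.423)&(W[...,0]>.37)&(abs(W[...,1]-.364)<.03)&(d>0)
print("tabs",k.sum(),np.percentile(W[k],[2,98],axis=0).round(4))
```

```text
dish 4086 482.70684814453125 325.4096374511719 30.435991287231445 0.06955830586741843 [[0.4534421  0.29747724]
 [0.51060622 0.35373252]]
tabs 1157 [[0.3826 0.3541 0.0189]
 [0.4226 0.3765 0.022 ]]
```

The dish is at (0.4827, 0.3254), within 1 mm of the window's middle, and lies flat. The shims are in place and the plate hasn't moved. Handing in.

```bash
python3 -c "
from cell import arm
print(arm.job_done())"
```

```text
the job is handed in; nothing more can be done
None
```

Job handed in: the plate's right edge is on the line to within about 1.5 mm, the gap under the bare leg is filled with the thick shim and two thin ones, the corner held firm under 11.5 N, and the dish sits within 1 mm of the window's middle; one other thin shim slipped from the grip and was left lying flat about 13 cm from where it started.

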